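# Refill the spring-fed lid magazine of a jar-capping machine

### The job

Refill the jar-capping machine with lids: draw its red-knobbed lock bolt, pull the lid carriage fully out by its black handle, and load every loose gold lid flat and top side up into the magazine, pushing each one down against the spring follower until the orange catches snap over its rim and hold it. Then push the carriage fully home until its detent clicks in and shoot the bolt fully back. Leave the jars and the tin where they stand.

Things in the scene. Friction and masses are not known exactly. Their poses are not given: they have to be found in the camera images.
- capper: white and steel bench capping machine, fixed. Origin on the table straight below the lid magazine's axis when the carriage is home; z up. The carriage comes out along the machine's -y, the bolt is drawn along +x. Base plate 18 mm high: x -95 to 95 mm, y -240 to 205 mm, plus an ear under the bolt to x = 138 mm. Column 370 mm tall: x -55 to 55 mm, y 95 to 195 mm.
- head_underside (a point): centre of the underside of the machine's pick-up head, 181 mm above the table, on the magazine's axis when the carriage is home; the head is 84 mm wide at the bottom and a 100 mm wide box from 268 mm up, and runs back to the column
- carriage (a joint): travel of the aluminium lid carriage on its rails, m: 0 = fully home under the head, 0.15 = fully out at its stop, for loading. A spring detent grips it over the last 5.5 mm: about 6 N takes it in or out over the detent; elsewhere about 1 N moves it. While the bolt is shot it comes out 3 mm at most.
- handle_grip (a point): centre of the carriage's upright black handle knob, 26 mm in diameter and 40 mm tall, 70 mm above the table, free all round; on the carriage, 165 mm ahead (machine -y) of the magazine's axis
- bolt (a joint): travel of the brass lock bolt along the machine's +x, m: 0 = fully shot, its tongue in front of the carriage; 0.03 = fully drawn, carriage free. About 2 N moves it and it stays where it is left. It can be shot only while the carriage is home.
- bolt_knob (a point): centre of the bolt's upright red knob, 24 mm in diameter, 32 mm tall, this point 58 mm above the table; it moves with the bolt
- mouth (a point): on the magazine's upright axis, at the undersides of its catches, 125 mm above the table; moves with the carriage, axes parallel to the machine's. A lid set in between the rods rests on the catches' slopes, its underside 10 to 12 mm above this point. Push it (about 5 to 15 N) until its top is 2 to 4 mm below this point: the catches snap over it; let go, its top rises to this height.
- rod_tops (a point): on the magazine's axis, level with the tops of its four upright steel guide rods, 165 mm above the table; moves with the carriage. Rods 8 mm thick, on the diagonals of the machine's x and y, inner faces 33 mm from the axis, flared 7 mm outward over the top 13 mm. Lids go in flat from above between them; the +x and -x sides are free for fingers.
- catch_out_tip (a point): inner edge of the orange spring catch on the -y side of the magazine, 25.5 mm from its axis (its twin is on the +y side); each has two prongs, 10 to 18 mm either side of the y axis, sloped above, flat below, and gives way outward with 1 to 3 N. Steel brackets stand 48 to 52 mm from the axis, up to 144 mm above the table.
- follower (a joint): how far the round blue spring follower (56 mm in diameter) in the magazine is pressed down, m: 0 = empty, its top 1 mm below mouth; each lid held adds about 0.015; stop at 0.085 (room for five lids). Its spring pushes up with 4 N plus 80 N/m.
- lid1_center (a point): loose gold twist-off jar lid, a flat disc 63 mm in diameter and 15 mm thick, 30 g, lying top side up on the table on a white paper sheet; this point is its centre, half-way up, 7.5 mm over its underside; z axis up through its top. May be absent.
- lid2_center (a point): loose gold twist-off jar lid, a flat disc 63 mm in diameter and 15 mm thick, 30 g, lying top side up on the table on a white paper sheet; this point is its centre, half-way up, 7.5 mm over its underside; z axis up through its top. May be absent.
- lid3_center (a point): loose gold twist-off jar lid, a flat disc 63 mm in diameter and 15 mm thick, 30 g, lying top side up on the table on a white paper sheet; this point is its centre, half-way up, 7.5 mm over its underside; z axis up through its top. May be absent.
- lid4_center (a point): loose gold twist-off jar lid, a flat disc 63 mm in diameter and 15 mm thick, 30 g, lying top side up on the table on a white paper sheet; this point is its centre, half-way up, 7.5 mm over its underside; z axis up through its top. May be absent.
- lid5_center (a point): loose gold twist-off jar lid, a flat disc 63 mm in diameter and 15 mm thick, 30 g, lying top side up on the table on a white paper sheet; this point is its centre, half-way up, 7.5 mm over its underside; z axis up through its top. May be absent.
- jar_red_center (a point): closed jar of red jam standing beyond the lids, 72 mm in diameter, 111 mm tall, 0.38 kg; this point is on its axis 55 mm above its underside; leave it alone
- jar_amber_center (a point): closed jar of amber jam, same size, to be left alone; point 55 mm above its underside
- tomato_tin_center (a point): red-labelled food tin, 74 mm in diameter, 110 mm tall, 0.45 kg; point half-way up; leave it alone
Things that resemble listed ones, but are neither listed nor needed, are in the scene too. Leave any grey or pink look-alike of the part that bears lid2_center alone. What is shaped like the part that bears lid4_center but pink is not meant.

How it is judged (in metres and radians):
On the way, in this order (a step that is already met when the one before it is completed fails the run):
1. the lock bolt is drawn while the carriage is still home (value of joint bolt above 0.022 m and value of joint carriage below 0.006 m), for 0.1 s.
2. the carriage is pulled fully out (value of joint carriage above 0.142 m), for 0.2 s.
3. with the carriage out, every lid is held in the magazine under the catches (value of joint carriage above 0.12 m and z of lid1_center in the frame of mouth between -0.09 and -0.005 m and horizontal distance between each of lid1_center, lid2_center, lid3_center, lid4_center, lid5_center and mouth below 0.006 m and angle between each of lid1_center, lid2_center, lid3_center, lid4_center, lid5_center's own z axis and vertical below 0.12 rad and z of lid2_center in the frame of mouth between -0.09 and -0.005 m and z of lid3_center in the frame of mouth between -0.09 and -0.005 m and z of lid4_center in the frame of mouth between -0.09 and -0.005 m and z of lid5_center in the frame of mouth between -0.09 and -0.005 m), for 0.3 s.
4. the carriage is pushed home into its detent (value of joint carriage below 0.003 m and z of lid1_center in the frame of mouth between -0.09 and -0.005 m and horizontal distance between each of lid1_center, lid2_center, lid3_center, lid4_center, lid5_center and mouth below 0.006 m and angle between each of lid1_center, lid2_center, lid3_center, lid4_center, lid5_center's own z axis and vertical below 0.12 rad and z of lid2_center in the frame of mouth between -0.09 and -0.005 m and z of lid3_center in the frame of mouth between -0.09 and -0.005 m and z of lid4_center in the frame of mouth between -0.09 and -0.005 m and z of lid5_center in the frame of mouth between -0.09 and -0.005 m), for 0.2 s.
5. the lock bolt is shot again (value of joint bolt below 0.005 m and value of joint carriage below 0.004 m), for 0.2 s.
At the end, for the whole second after the job is handed in: Each lid present is under the catches (centre 5 mm or more below their undersides, within 6 mm of the magazine axis, top up, level to 0.12 rad); carriage home within 4 mm, bolt shot within 5 mm; jars and tin upright and within 30 mm of their places (all of step 5 and z of lid1_center in the frame of mouth between -0.09 and -0.005 m and horizontal distance between each of lid1_center, lid2_center, lid3_center, lid4_center, lid5_center and mouth below 0.006 m and angle between each of lid1_center, lid2_center, lid3_center, lid4_center, lid5_center's own z axis and vertical below 0.12 rad and z of lid2_center in the frame of mouth between -0.09 and -0.005 m and z of lid3_center in the frame of mouth between -0.09 and -0.005 m and z of lid4_center in the frame of mouth between -0.09 and -0.005 m and z of lid5_center in the frame of mouth between -0.09 and -0.005 m and distance of each of jar_red_center, jar_amber_center, tomato_tin_center from where it was at the start of the episode below 0.03 m and angle between each of jar_red_center, jar_amber_center, tomato_tin_center's own z axis and vertical below 0.2 rad); the robot touches nothing.
It fails at once if a jar or the tin is knocked aside or over (distance of any of jar_red_center, jar_amber_center, tomato_tin_center from where it was at the start of the episode above 0.05 m or angle between any of jar_red_center, jar_amber_center, tomato_tin_center's own z axis and vertical above 0.5 rad).
Of lid1, lid2, lid3, lid4, lid5 only 3 to 5 are there at a start; the rules pass over those that are not, and their reading is None.
At some moment in a run one of lid1, lid2, lid3, lid4, lid5 may be knocked a few centimetres aside while the robot is not near it.
Once in a run the grip may slacken for a moment while it holds something.
It also fails if it takes over 210 s, if anything falls off the work surface, if the arm or the gripper's body presses on something with over 40 N, if the wrist force passes 120 N, or if a joint passes its speed limit or range.

### The arm

A 6-joint arm with a two-finger parallel gripper is mounted at the origin on the work surface. World frame = base frame: x ahead of the robot, y to its left, z up, the work surface at z = 0. Lengths are in mm, angles in rad, forces in N, time in s.
With the tool pointing down it reaches from about 300 to 850 mm from the base axis. Payload 4.2 kg.
Tool frame: the origin (TCP) lies midway between the tips of the shut fingers; the grasp point (between the pads) lies 19 mm behind it; z points along the fingers, x is the direction in which the jaws open and shut, and the axes are right-handed (so a half turn about z gives the same grasp; the last joint's range is limited). The gripper opens to 91 mm and grips with 3 to 60 N. Pads are 32 mm wide; open, the fingers measure 118 mm over their backs; the gripper's body (76 mm by 178 mm) begins 60 mm behind the grasp point.
Start: joints at [-1.122, 0.32, 1.565, -0, 1.257, -0.02], TCP at [259.801, -512.982, 180.576] pointing down, gripper open.
Joint ranges: [-3.11, 3.11], [-0.84, 2.01], [0.21, 2.61], [-1.34, 4.49], [0.05, 2.63], [-2.56, 2.56]. Speed limits (rad/s): [2.57, 2.57, 3.14, 3.14, 3.14, 3.14].

### API

Orientations are given as [roll, pitch, yaw] about the fixed x, y, z axes, in that order (R = Rz(yaw) Ry(pitch) Rx(roll)).
In Python, from rig import monitor, optics, ctrl gives the robot as it stands.
- The arm moves only by the shell command python3 -m handwheel 'ROWS' [FORCE]. ROWS is text: rows parted by semicolons, each of 7 numbers parted by spaces: the closure, from -1 (fully open) to 1 (shut), then the shift along the tool's x, y, z as a fraction of full scale, then the turn, a rotation vector about the tool's x, y, z as a fraction of full scale. A call has 1 to 10 rows; each row is the pose to reach, as a shift and turn from the pose commanded when the call began, along the tool's axes at that moment, turning the shorter way round; what a row does not reach only later rows make up. Full scale, the value 1, is 0.25 m for a shift and pi rad for a turn. A row lasts 1/10 s, in which the tool goes at most 50 mm and 8.59 degrees, less where a joint would pass 70% of its speed; a pose out of reach is approached as far as the arm can. A call with a number of a shift or a turn outside -1 to 1 is refused whole. A call with a gripper value outside its range is refused whole. The fingers move at their own pace and stop on an object; FORCE is the grip in N (left out, the last holds). Time passes only in rows, so rows that repeat a pose let the fingers close. It gives the time, the measured TCP pose, the force and the opening at its end, in the units of the state.
- monitor.sense(): the state, without advancing time (a new reading comes with each control period).
- optics.capture(name): name is "side" or "top"; returns a dict with "img" (384x512x3 uint8, red, green, blue), "depth" (384x512 float32, mm along the optical axis (not along the pixel's ray), 0 where there is no reading), "mtx" (3x3 intrinsics, pixels), "k1" (the pictures are not rectified: a ray, as slopes to the right and down, at radius r is drawn at 1 + k1 r^2 times it, then the intrinsics apply), "R" (3x3) and "t" (3): a world point X has camera coordinates R X + t. Camera axes: x right, y down, z forward; pixel columns grow to the right and rows downward; lengths in mm; the calibration is good to about 2 mm. A picture is of the moment at which its call begins.
- ctrl.job_done(): hands the job in, once; it reports no verdict.
The state is a dict: "t": time; "joint_positions": joint angles; "qd": joint speeds; "tau": joint torques, N m; "eef_pos": TCP position; "tcp_rot": TCP orientation; "force": force on the tool from outside, world axes, zero at the start; "ft_torque": the same for the moment, N m; "width": finger opening in mm.
Only numpy, scipy, OpenCV 4.12 (cv2) and the standard library are available. Lean on these libraries where they do the work, as an engineer would, in place of code of your own. Each camera call takes 0.05 s, during which the arm holds its last target.

## Working session

There is one attempt and no reset: what is moved stays moved. The work goes in short steps, Python scripts to look and compute and a shell command to move; the robot and the scene stay as the last step left them, time stands still between calls to the robot, and variables do not carry over. Pictures are saved under pics/ and viewed, and the job is handed in when it is done.

```bash
ls -la; mkdir -p pics
python3 - <<'E'
from rig import monitor, optics, ctrl
import cv2
print(monitor.sense())
for n in("side","top"):
    c=optics.capture(n); cv2.imwrite(f"pics/{n}0.png",c["img"][:,:,::-1])
    print(n,c["mtx"],c["k1"],c["R"],c["t"],c["depth"].min(),c["depth"].max())
E
```

```text
total 12
drwxr-xr-x  3 agent agent 4096 Dec  6 07:34 .
drwxr-xr-x 23 root  root  4096 Dec  6 07:34 ..
drwxr-xr-x  2 agent agent 4096 Dec  6 07:34 pics
{'t': 0.0, 'joint_positions': array([-1.12202309e+00,  3.20301161e-01,  1.56568174e+00, -3.18621431e-06,
        1.25741524e+00, -2.00000920e-02]), 'qd': array([ 0.00033223,  0.00051361, -0.00150152, -0.00189328, -0.00106393,
       -0.00179692]), 'tau': array([ 1.65431211e-03, -4.12460554e+01, -2.31970543e+01,  7.31637608e-02,
        4.57948213e-02, -1.69601221e-04]), 'eef_pos': array([ 259.5304941 , -512.45243898,  179.71398038]), 'tcp_rot': array([-3.14155957e+00,  1.80518488e-03, -1.10202198e+00]), 'force': array([-0.38675769,  0.19648471, -0.64117014]), 'ft_torque': array([ 0.05591003, -0.03109245, -0.03453518]), 'width': 91.04347204611477}
side [[450.01224832   0.         257.41474593]
 [  0.         450.01224832 188.48950618]
 [  0.           0.           1.        ]] -0.023243905544411386 [[-0.59025583 -0.80721563  0.00098893]
 [-0.53947657  0.39356655 -0.74435905]
 [ 0.60046905 -0.43989577 -0.66777888]] [ 401.38134657  378.20820985 1024.65943667] 0.0 3428.7688
top [[445.40440419   0.         259.44830107]
 [  0.         445.40440419 189.75533942]
 [  0.           0.           1.        ]] 0.027436673139554665 [[ 1.49378542e-02 -9.99888242e-01 -6.03737542e-04]
 [-9.80882089e-01 -1.45367373e-02 -1.94059296e-01]
 [ 1.94028832e-01  3.49102482e-03 -9.80989615e-01]] [  77.7308087   568.00998739 1315.28267567] 0.0 2420.8914
```

View pics/side0.png

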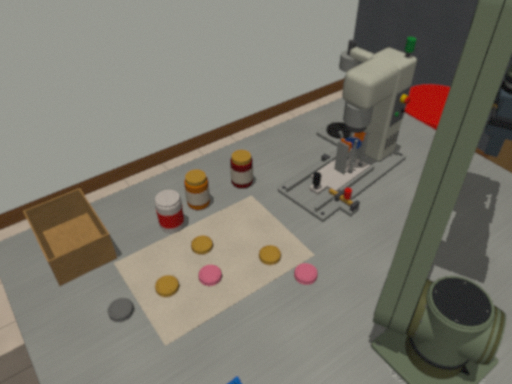

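View pics/top0.png

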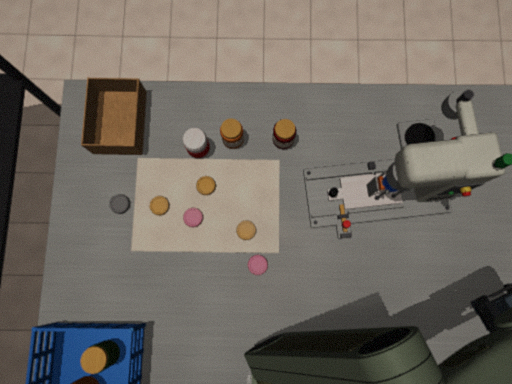

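The side view shows three gold lids at about (202,244), (167,286) and (270,254). In the top view they are at (206,186), (160,206) and (246,230). The pink ones and the grey one are decoys. The machine stands on the right with its carriage facing image-left (+y). The red knob is at (347,224) in the top view and the black handle at (333,192).

```bash
cat > h.py <<'E'
import numpy as np, cv2
from rig import monitor, optics, ctrl
def ray(c,uv):
    K=c["mtx"];d=np.array([(uv[0]-K[0,2])/K[0,0],(uv[1]-K[1,2])/K[1,1]])
    dist=np.array([c["k1"],0,0,0,0.])
    p=cv2.undistortPoints(np.array([[uv]],float),K,dist)[0,0]
    R=c["R"];o=-R.T@c["t"];v=R.T@np.array([p[0],p[1],1]);return o,v
def plane(c,uv,z):
    o,v=ray(c,uv);return o+v*(z-o[2])/v[2]
def proj(c,X):
    r,_=cv2.Rodrigues(c["R"]);return cv2.projectPoints(np.array([X],float),r,c["t"],c["mtx"],np.array([c["k1"],0,0,0,0.]))[0][0,0]
def tri(c1,u1,c2,u2):
    o1,v1=ray(c1,u1);o2,v2=ray(c2,u2)
    A=np.stack([v1,-v2],1);s=np.linalg.lstsq(A,o2-o1,rcond=None)[0]
    a=o1+v1*s[0];b=o2+v2*s[1];return (a+b)/2,np.linalg.norm(a-b)
def blobs(c,lo,hi,amin=20,amax=1e9):
    hsv=cv2.cvtColor(c["img"],cv2.COLOR_RGB2HSV)
    m=cv2.inRange(hsv,np.array(lo),np.array(hi))
    n,l,s,ce=cv2.connectedComponentsWithStats(m)
    return [(int(s[i,4]),ce[i].round(1),s[i,:4]) for i in range(1,n) if amin<=s[i,4]<=amax]
def crop(c,x0,y0,x1,y1,name,sz=(800,600)):
    im=c["img"][y0:y1,x0:x1,::-1];cv2.imwrite("pics/"+name,cv2.resize(im,sz,interpolation=cv2.INTER_CUBIC))
E
python3 - <<'E'
from h import *
for n in("top","side"):
    c=optics.capture(n)
    print(n)
    for nm,lo,hi in(("gold",(10,110,90),(28,255,255)),("red",(0,170,90),(6,255,255)),("orange",(5,180,150),(14,255,255)),("black",(0,0,0),(180,255,35))):
        for a,ce,s in blobs(c,lo,hi,12,2500):print(nm,a,ce,s,plane(c,ce,15 if nm=="gold" else 74).round(1))
    if n=="top":crop(c,290,130,450,250,"t1.png")
    else:crop(c,260,20,420,220,"s1.png",(640,800-200))
E
```

```text
top
gold 30 [94.  79.5] [87 78 21 10] [939.4 640.5  15. ]
gold 1897 [118.5 118.4] [81 79 58 67] [805.4 549.9  15. ]
gold 362 [230.2 129. ] [220 119  23  22] [775.1 184.6  15. ]
gold 309 [284.6 128.2] [275 119  20  20] [780.5   7.4  15. ]
gold 269 [205.3 185. ] [197 176  18  19] [587.7 258.5  15. ]
gold 29 [381.  182.7] [379 176   5  14] [ 603.4 -299.1   15. ]
gold 47 [465.6 189.2] [461 187  10   6] [ 586.2 -563.5   15. ]
gold 278 [158.8 205.1] [150 196  19  19] [520.9 402.1  15. ]
gold 41 [341.8 209.4] [340 205   5  10] [ 515.8 -173.2   15. ]
gold 13 [343.2 219.2] [342 218   4   4] [ 484.9 -176.9   15. ]
gold 271 [245.7 230. ] [237 221  19  19] [446.4 127.2  15. ]
gold 15 [344.6 229.4] [343 228   4   4] [ 453.  -180.5   15. ]
gold 529 [ 93.2 359.7] [ 81 347  25  27] [ 60.4 565.5  15. ]
red 19 [466.3 193.4] [463 192   7   4] [ 561.2 -537.2   74. ]
red 40 [346.  223.7] [343 221   7   7] [ 463.6 -173.9   74. ]
black 296 [ 90.7 111.7] [84 84 14 59] [804.4 618.   74. ]
black 23 [141.5  89. ] [139  84   7   9] [883.  464.6  74. ]
black 165 [140.2 114.8] [136  93   9  47] [796.9 463.2  74. 
[... 2239 characters left out ...]
red 1377 [426.8 102.6] [405  84  45  45] [ 642.3 -767.8   74. ]
red 60 [347.1 192.7] [344 188   7  11] [ 456.9 -163.3   74. ]
red 217 [169.7 220.6] [159 211  22  17] [662.6 311.6  74. ]
black 35 [508.1  78.3] [505  74   7   9] [  567.1 -1201.2    74. ]
black 59 [505.8  87.6] [501  81  11  13] [  529.4 -1121.7    74. ]
black 16 [496.9 100.4] [495  97   4   7] [  494.3 -1001.9    74. ]
black 157 [500.2 123.4] [488 118  24  12] [ 397.2 -867.2   74. ]
black 174 [337.8 129.6] [328 124  22  13] [ 710.  -368.3   74. ]
black 54 [316.1 179.1] [314 173   6  13] [ 556.6 -130.6   74. ]
black 108 [415.3 348.8] [406 336  26  29] [15.4 68.9 74. ]
black 53 [463.7 369. ] [459 363  10  12] [-73.8  24.1  74. ]
```

```bash
ls pics
```

```text
s1.png
side0.png
t1.png
top0.png
```

View pics/t1.png

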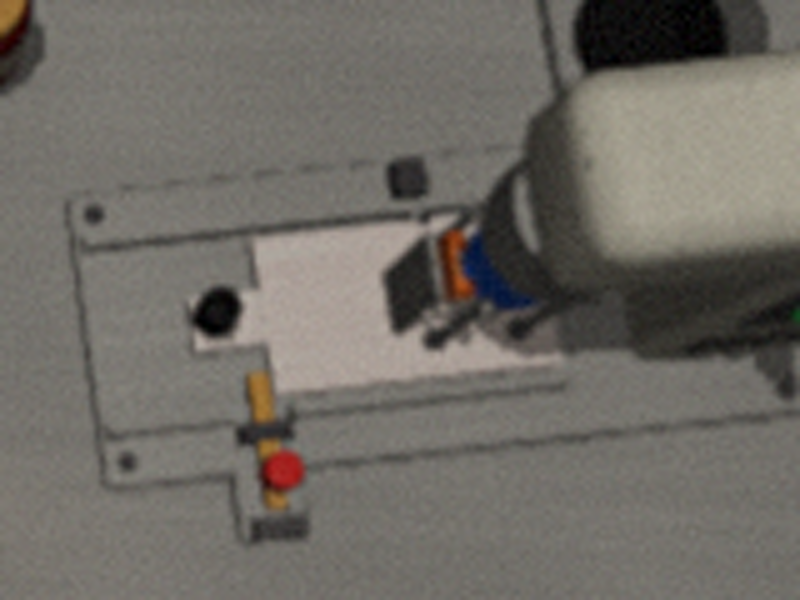

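View pics/s1.png

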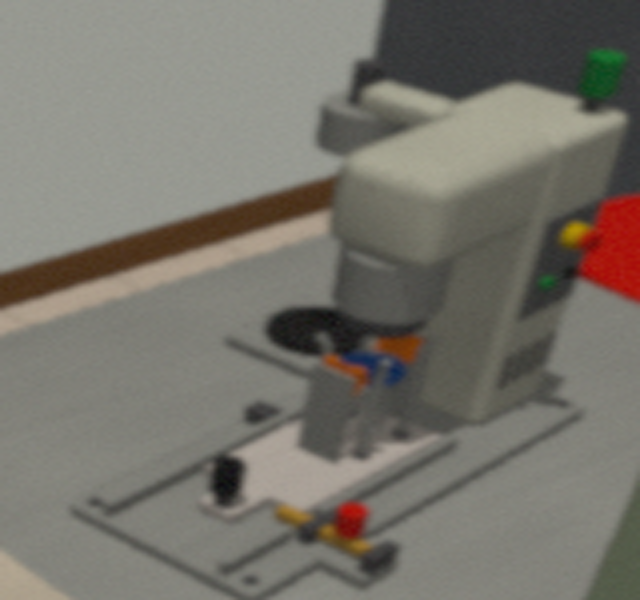

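Run:
```python
from h import *
t=optics.capture("top");s=optics.capture("side")
for c in(t,s):print("cam",(-c["R"].T@c["t"]).round(0))
for a,b in(((205.3,185),(201.5,244.5)),((158.8,205.1),(166.6,285.6)),((245.7,230),(269.5,254.5)),((333,192),(316.1,179.1)),((346,223.7),(347.1,192.7))):
    print(tri(t,a,s,b))
    for c,u in((t,a),(s,b)):
        x,y=map(lambda q:int(round(q)),u);d=np.median(c["depth"][y-1:y+2,x-1:x+2])
        K=c["mtx"];o,v=ray(c,u);v=v/(c["R"][2]@v);print("   depth pt",(o+v*d).round(1))
crop(t,380,140,480,230,"t2.png",(800,600))
crop(s,260,140,420,240,"s2.png",(800,500))
```

```text
cam [ 301.   81. 1401.]
cam [-174.  626.  965.]
(array([589.49483839, 259.77989909,   7.37702807]), np.float64(0.68513504294377))
   depth pt [588.1 258.8  12.8]
   depth pt [584.9 262.3  13.5]
(array([522.41893141, 404.23497493,   7.3950303 ]), np.float64(0.8163619526129752))
   depth pt [521.7 403.2  10.5]
   depth pt [517.7 406.1  14.3]
(array([447.68462752, 127.97794933,   8.2739954 ]), np.float64(1.5075316718272826))
   depth pt [446.6 127.3  13. ]
   depth pt [445.6 130.6  12.3]
(array([ 561.70867757, -137.35920919,   66.79361496]), np.float64(2.0663617829716543))
   depth pt [ 556.9 -134.6   87.7]
   depth pt [ 553.6 -127.5   77.6]
(array([ 465.97820214, -176.03379938,   60.268722  ]), np.float64(1.6992224050369278))
   depth pt [ 464.1 -174.7   70. ]
   depth pt [ 460.6 -168.    68.7]
```

```bash
ls pics
```

```text
s1.png
s2.png
side0.png
t1.png
t2.png
top0.png
```

View pics/t2.png

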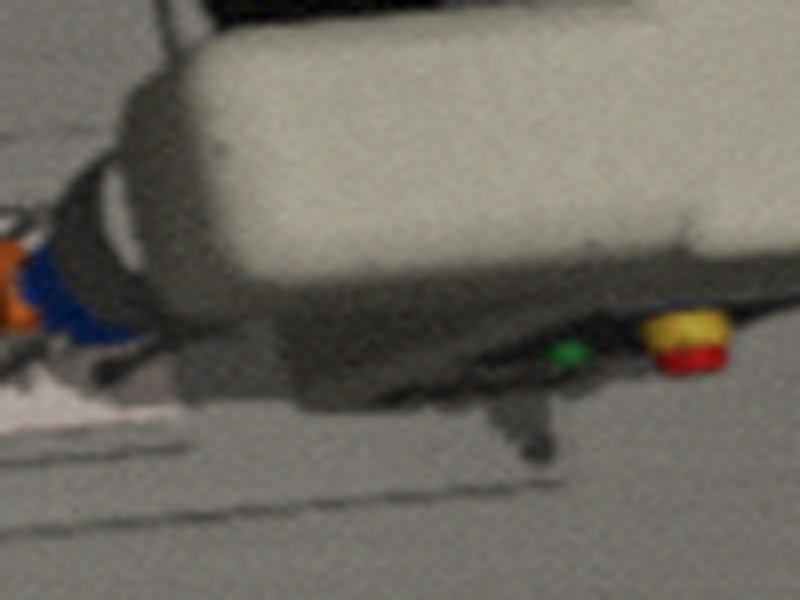

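View pics/s2.png

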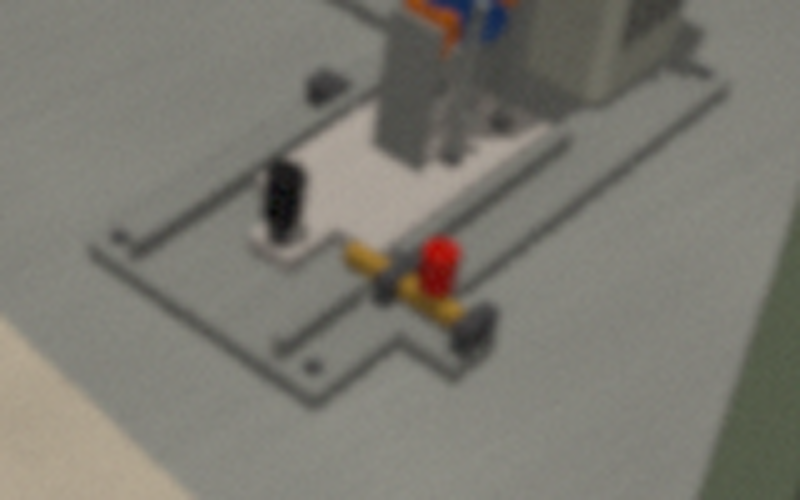

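Run:
```python
from h import *
t=optics.capture("top");s=optics.capture("side")
P={"A":((303.6,170),(278.4,189.6),(-95,-240)),"B":((311,227.4),(322.8,221),(95,-240)),"C":((450,212.4),(405.6,158.4),(95,205))}
W=[];M=[]
for k,(a,b,m) in P.items():
    print(k,plane(t,a,18).round(1),plane(s,b,18).round(1),tri(t,a,s,b)[0].round(1))
    W.append((plane(t,a,18)[:2]*.5+plane(s,b,18)[:2]*.5));M.append(m)
def fit(W,M):
    W=np.array(W);M=np.array(M,float);w=W-W.mean(0);m=M-M.mean(0)
    th=np.arctan2((m[:,0]*w[:,1]-m[:,1]*w[:,0]).sum(),(m*w).sum())
    R=np.array([[np.cos(th),-np.sin(th)],[np.sin(th),np.cos(th)]]);o=W.mean(0)-R@M.mean(0);return th,R,o
th,R,o=fit(W,M);print(th,o)
print([ (R@np.array(m)+o-w).round(1) for w,m in zip(W,M)])
print("handle pred",R@[0,-165]+o)
for q,m in((( 561.7,-137.4),(0,-165)),((465.98,-176.0),None)):print("machine coords",R.T@(np.array(q)-o))
```

```text
A [640.6 -53.6  18. ] [634.4 -48.4  18. ] [642.6 -54.7   8.8]
B [457.3 -75.8  18. ] [450.3 -68.5  18. ] [458.5 -77.3   5.8]
C [ 511.1 -508.5   18. ] [ 503.4 -498.3   18. ] [ 513.1 -514.4    4.4]
-3.0190250361801976 [ 575.48177249 -295.95749363]
[array([2.9, 4.9]), array([-1.9,  2.8]), array([-1. , -7.6])]
handle pred [ 555.30871365 -132.19532555]
machine coords [  -5.70701033 -159.05296625]
machine coords [  94.01417028 -132.44536324]
```

```bash
cat >> h.py <<'E'
TH=-3.018
from scipy.spatial.transform import Rotation as Ro
XM=np.array([np.cos(TH),np.sin(TH),0]);YM=np.array([-np.sin(TH),np.cos(TH),0])
def plan(p,yaw=None):
    """print row fractions from measured pose to world TCP p, tool down with yaw"""
    s=monitor.sense();R0=Ro.from_euler("xyz",s["tcp_rot"])
    if yaw is None: yaw=s["tcp_rot"][2]
    R1=Ro.from_euler("xyz",[np.pi,0,yaw])
    d=R0.inv().apply(np.array(p)-s["eef_pos"])/250
    r=(R0.inv()*R1).as_rotvec()/np.pi
    print("plan shift",d.round(4),"turn",r.round(4),"dist",round(np.linalg.norm(d)*250,1))
def st():
    s=monitor.sense();print("t",round(s["t"],2),"p",s["eef_pos"].round(1),"rot",s["tcp_rot"].round(3),"F",s["force"].round(1),"w",round(s["width"],1),"q",s["joint_positions"].round(2))
E
python3 -c "
from h import *
st();plan([465,-175,130],-1.447)"
```

```text
t 0.4 p [ 259.8 -512.9  180.5] rot [ 3.142  0.    -1.102] F [-0.6  0.4 -0.7] w 90.9 q [-1.12  0.32  1.56 -0.    1.26 -0.02]
plan shift [-0.8348 -1.343   0.202 ] turn [0.000e+00 1.000e-04 1.098e-01] dist 398.5
```

```bash
python3 -m handwheel '-0.3 -0.4174 -0.6715 0.05 0 0 0.11;-0.3 -0.4174 -0.6715 0.05 0 0 0.11;-0.3 -0.4174 -0.6715 0.05 0 0 0.11;-0.3 -0.4174 -0.6715 0.05 0 0 0.11;-0.3 -0.4174 -0.6715 0.05 0 0 0.11;-0.3 -0.4174 -0.6715 0.05 0 0 0.11' 20; python3 -c "
from h import *
st();plan([465,-175,130],-1.447)"
```

```text
t: 1.0
eef_pos: [362.9, -343.4, 168.3]
tcp_rot: [3.142, -0.001, -1.445]
force: [-0.5, -0.7, 0.4]
width: 59.5
t 1.0 p [ 362.9 -343.4  168.3] rot [ 3.142e+00 -1.000e-03 -1.445e+00] F [-0.5 -0.7  0.4] w 59.5 q [-0.78  0.21  1.75 -0.    1.18  0.66]
plan shift [-0.6169 -0.4897  0.1526] turn [ 0.     -0.0002  0.0007] dist 200.6
```

```bash
python3 -m handwheel '-0.3 -0.617 -0.49 0.153 0 0 0;-0.3 -0.617 -0.49 0.153 0 0 0;-0.3 -0.617 -0.49 0.153 0 0 0;-0.3 -0.617 -0.49 0.153 0 0 0;-0.3 -0.617 -0.49 0.153 0 0 0;-0.3 -0.617 -0.49 0.153 0 0 0' ; python3 -c "
from h import *
st();plan([465,-175,44],-1.447)
c=optics.capture('top');crop(c,270,130,430,250,'t3.png')
c=optics.capture('side');crop(c,260,120,420,240,'s3.png')"
```

```text
t: 1.6
eef_pos: [465.2, -176.6, 129.6]
tcp_rot: [3.141, -0.001, -1.447]
force: [-0.6, -0.8, 1.0]
width: 59.1
t 1.6 p [ 465.2 -176.6  129.6] rot [ 3.141e+00 -1.000e-03 -1.447e+00] F [-0.6 -0.8  1. ] w 59.1 q [-0.39  0.24  1.82 -0.    1.09  1.06]
plan shift [-6.700e-03 -1.000e-04  3.424e-01] turn [ 0.0002 -0.0002  0.0002] dist 85.6
```

View pics/t3.png

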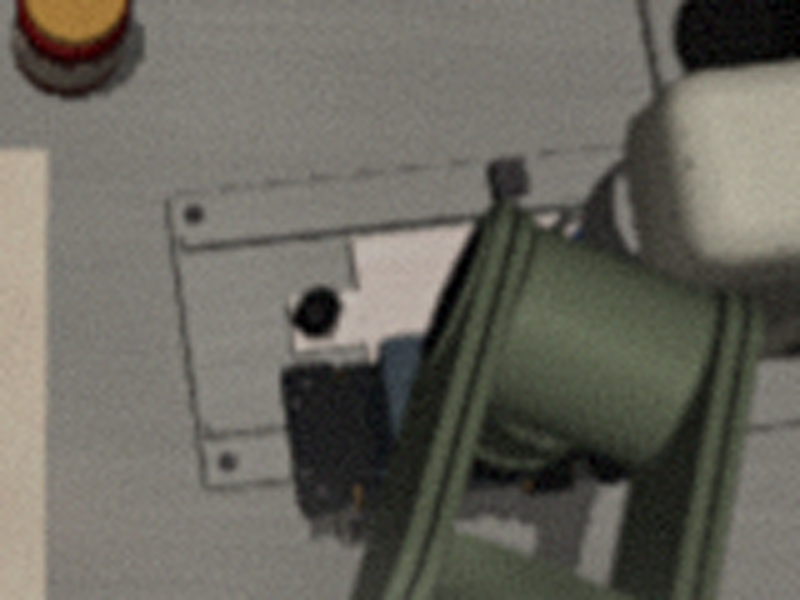

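View pics/s3.png

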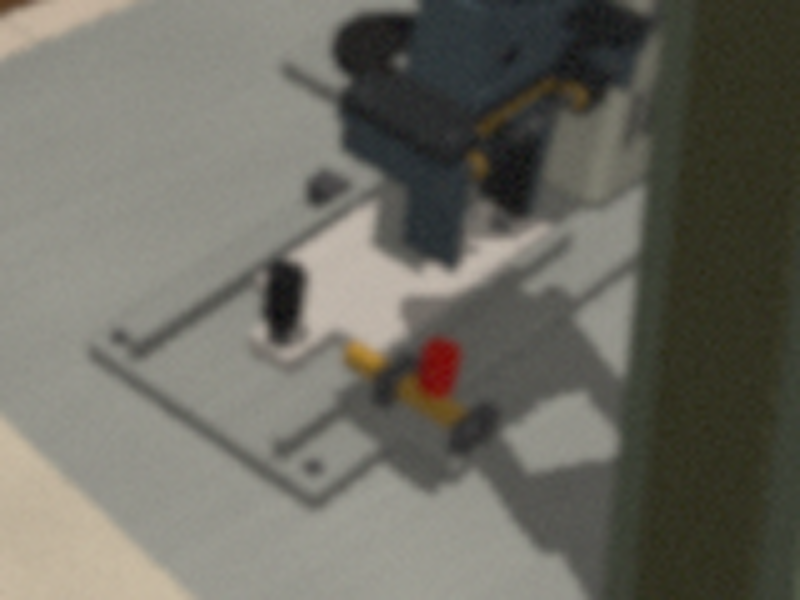

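The gripper hangs over the red knob, which is at about (440,365) in the side crop. Nothing is in the way, so I'm lowering it.

```bash
python3 -m handwheel '-0.3 -0.007 0 0.2 0 0 0;-0.3 -0.007 0 0.34 0 0 0;-0.3 -0.007 0 0.34 0 0 0;-0.3 -0.007 0 0.34 0 0 0' ; python3 -m handwheel '0.9 0 0 0 0 0 0;0.9 0 0 0 0 0 0;0.9 0 0 0 0 0 0;0.9 0 0 0 0 0 0;0.9 0 0 0 0 0 0' 15; python3 -c "
from h import *
st()"
```

```text
t: 2.1
eef_pos: [464.8, -175.8, 45.5]
tcp_rot: [-3.141, -0.0, -1.45]
force: [0.7, -0.4, 1.5]
width: 59.2
t: 2.6
eef_pos: [465.0, -174.2, 45.2]
tcp_rot: [-3.141, -0.0, -1.447]
force: [0.2, 0.2, 0.5]
width: 22.3
t 2.6 p [ 465.  -174.2   45.2] rot [-3.141 -0.    -1.447] F [0.2 0.2 0.5] w 22.3 q [-0.38  0.33  1.93 -0.    0.88  1.07]
```

```bash
python3 -m handwheel '0.9 0 0.03 0 0 0 0;0.9 0 0.06 0 0 0 0;0.9 0 0.09 0 0 0 0;0.9 0 0.118 0 0 0 0;0.9 0 0.118 0 0 0 0;0.9 0 0.118 0 0 0 0' ; python3 -c "
from h import *
st();c=optics.capture('side');crop(c,260,120,420,240,'s4.png')"
```

```text
t: 3.2
eef_pos: [435.5, -178.0, 44.9]
tcp_rot: [-3.141, -0.0, -1.448]
force: [0.4, -0.3, 1.5]
width: 4.4
t 3.2 p [ 435.5 -178.    44.9] rot [-3.141 -0.    -1.448] F [ 0.4 -0.3  1.5] w 4.4 q [-0.41  0.29  1.99  0.    0.85  1.04]
```

View pics/s4.png

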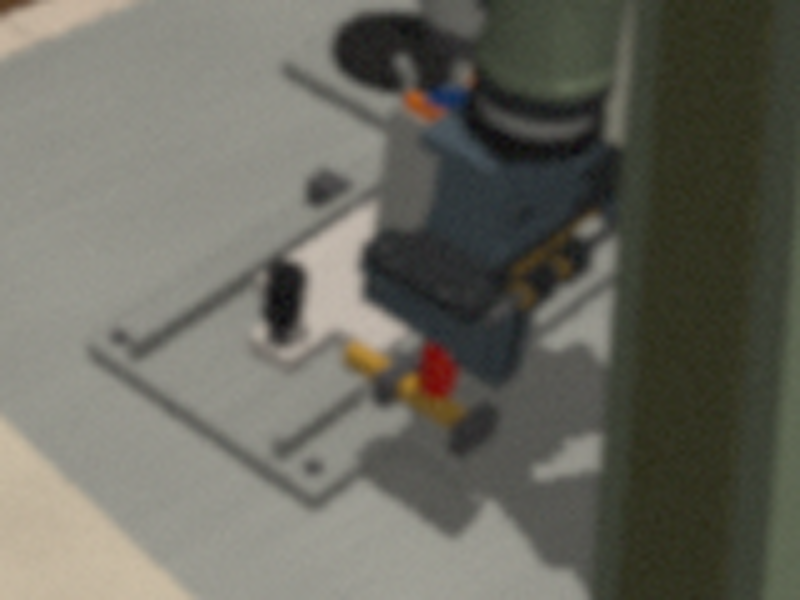

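The fingers slid off: the knob is still at (435,370) and the width has dropped to 4 mm. I'm going back to grip again and wait for a firm hold before pulling.

```bash
python3 -m handwheel '-0.3 0 0 0 0 0 0;-0.3 0 0 0 0 0 0;-0.3 0 0 0 0 0 0;-0.3 0 0 0 0 0 0;-0.3 0 0 0 0 0 0;-0.3 0 0 0 0 0 0;-0.3 0 0 0 0 0 0' 40; python3 -c "
from h import *
st();c=optics.capture('side');crop(c,300,160,380,220,'s5.png')
c=optics.capture('top');crop(c,310,180,390,240,'t5.png')"
```

```text
t: 3.95
eef_pos: [435.6, -177.8, 44.8]
tcp_rot: [-3.142, -0.0, -1.448]
force: [0.3, -0.4, 0.0]
width: 57.2
t 3.95 p [ 435.6 -177.8   44.8] rot [-3.142 -0.    -1.448] F [ 0.3 -0.4  0. ] w 57.2 q [-0.41  0.3   1.99 -0.    0.85  1.04]
```

View pics/s5.png

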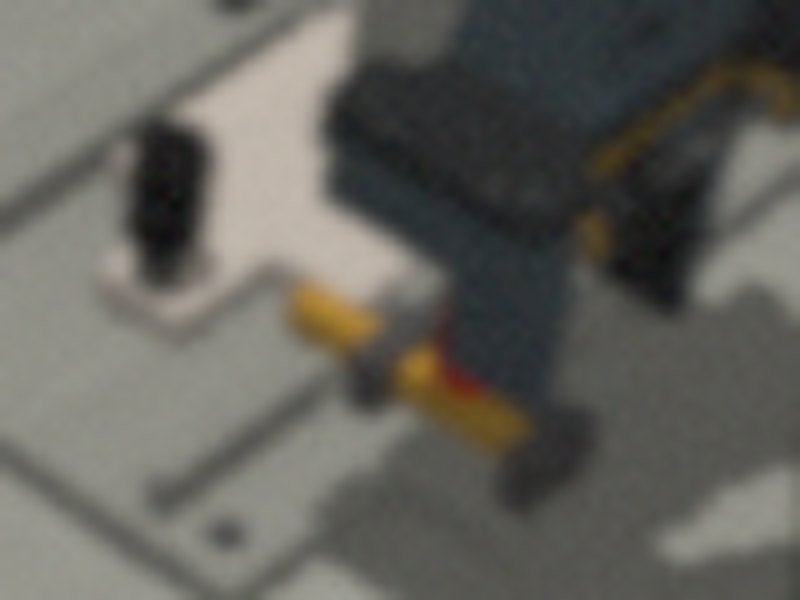

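View pics/t5.png

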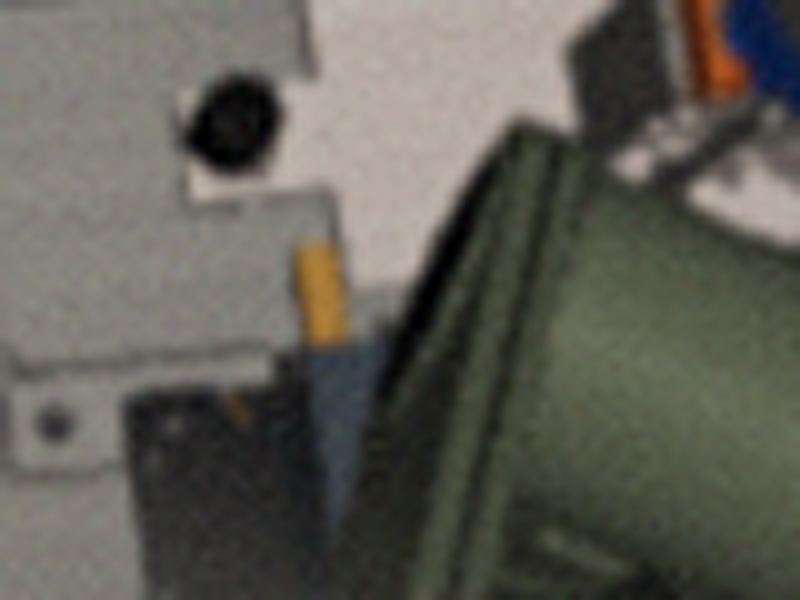

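```bash
python3 -m handwheel '-0.3 0 -0.06 0 0 0 0;-0.3 0 -0.118 0 0 0 0;-0.3 0 -0.118 0 0 0 0;-0.3 0 -0.118 0 0 0 0';python3 -m handwheel '1 0 0 0 0 0 0;1 0 0 0 0 0 0;1 0 0 0 0 0 0;1 0 0 0 0 0 0;1 0 0 0 0 0 0;1 0 0 0 0 0 0;1 0 0 0 0 0 0;1 0 0 0 0 0 0' 40; python3 -c "
from h import *
st();c=optics.capture('side');crop(c,300,160,380,220,'s6.png')"
```

```text
t: 4.45
eef_pos: [465.3, -174.0, 44.6]
tcp_rot: [3.141, 0.0, -1.447]
force: [-0.2, 0.1, -0.4]
width: 59.6
t: 5.25
eef_pos: [464.8, -174.2, 44.8]
tcp_rot: [-3.142, -0.0, -1.448]
force: [0.7, 1.0, -0.0]
width: 0.6
t 5.25 p [ 464.8 -174.2   44.8] rot [-3.142 -0.    -1.448] F [ 0.7  1.  -0. ] w 0.6 q [-0.38  0.33  1.93 -0.    0.88  1.07]
```

View pics/s6.png

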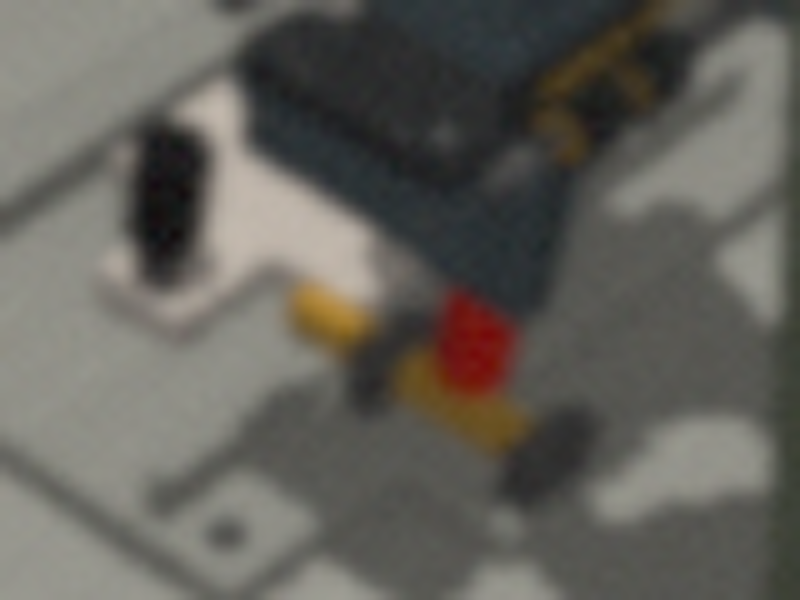

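Run:
```python
from h import *
s=optics.capture('side');t=optics.capture('top')
for X in([464.8,-174.2,44.8],[464.8,-174.2,64],[465,-175,58],[465,-175,74]):
    u=proj(s,X);print(X,u.round(1),"in crop",((u-[300,160])*10).round())
d=s["depth"]
for cx,cy in((475,350),(510,270),(420,220),(350,150)):
    u=(300+cx/10,160+cy/10);x,y=int(u[0]),int(u[1]);dd=np.median(d[y-1:y+2,x-1:x+2]);o,v=ray(s,u);v=v/(s["R"][2]@v);print(cx,cy,(o+v*dd).round(1))
```

```text
[464.8, -174.2, 44.8] [346.5 197. ] in crop [465. 370.]
[464.8, -174.2, 64] [347.4 192.3] in crop [474. 323.]
[465, -175, 58] [347.3 193.6] in crop [473. 336.]
[465, -175, 74] [348.  189.6] in crop [480. 296.]
475 350 [ 457.2 -167.5   62.3]
510 270 [ 448.5 -165.6  101.2]
420 220 [428.2 -98.1 169.4]
350 150 [448.  -88.5 185.3]
```

Run:
```python
from h import *
s=optics.capture('side')
d=s["depth"]
for y in range(176,206,3):
    row=[]
    for x in range(332,366,3):
        dd=d[y,x];o,v=ray(s,(float(x),float(y)));v=v/(s["R"][2]@v);p=o+v*dd
        row.append("%4d,%4d,%3d"%tuple(p) if dd>0 else "  -  ")
    print(y," | ".join(row))
```

```text
176  462, -94,168 |  446, -87,182 |  438, -90,187 |  426, -88,196 |  420, -92,198 |  415, -98,199 |  429,-128,174 |  427,-138,170 |  429,-153,162 |  424,-161,161 |  518,-299, 27 |  520,-317, 17
179  459, -92,161 |  450, -93,166 |  439, -93,174 |  426, -90,185 |  417, -91,190 |  419,-105,182 |  455,-163,128 |  445,-164,134 |  446,-178,126 |  514,-281, 27 |  515,-298, 18 |  507,-304, 20
182  549,-196, 33 |  543,-203, 34 |  439, -94,163 |  430, -97,168 |  419, -95,176 |  466,-165,107 |  453,-163,117 |  446,-168,120 |  447,-182,112 |  509,-278, 19 |  504,-286, 19 |  497,-293, 19
185  538,-185, 34 |  534,-194, 32 |  528,-201, 33 |  428, -96,159 |  417, -95,167 |  462,-162,100 |  452,-164,107 |  446,-170,107 |  448,-186, 98 |  498,-267, 20 |  493,-275, 19 |  489,-285, 17
188  526,-173, 36 |  525,-186, 30 |  517,-191, 33 |  512,-199, 32 |  504,-204, 36 |  462,-166, 86 |  449,-163, 97 |  448,-174, 92 |  497,-252, 16 |  488,-256, 21 |  485,-268, 16 |  483,-280, 11
191  516,-164, 36 |  511,-172, 35 |  518,-194, 18 |  496,-182, 41 |  471,-165, 69 |  462,-168, 73 |  450,-166, 84 |  450,-180, 76 |  483,-238, 20 |  481,-250, 15 |  481,-265,  8 |  479,-278,  2
194  513,-163, 26 |  503,-164, 33 |  492,-166, 40 |  487,-174, 40 |  469,-166, 57 |  455,-162, 70 |  452,-172, 66 |  482,-224, 17 |  479,-235, 12 |  482,-254,  0 |  477,-262,  0 |  470,-269,  1
197  498,-147, 34 |  493,-155, 33 |  485,-159, 37 |  480,-168, 36 |  466,-165, 48 |  457,-166, 54 |  452,-174, 54 |  473,-216, 15 |  479,-238, -1 |  471,-243,  1 |  466,-251,  0 |  459,-257,  3
200  497,-149, 21 |  492,-156, 21 |  484,-160, 24 |  480,-170, 21 |  467,-168, 33 |  461,-174, 34 |  453,-179, 37 |  475,-221, -1 |  443,-193, 37 |  461,-232,  2 |  455,-240,  2 |  450,-248,  1
203  488,-140, 20 |  484,-149, 18 |  477,-155, 20 |  474,-164, 17 |  467,-170, 20 |  455,-170, 28 |  446,-172, 34 |  436,-173, 42 |  431,-180, 42 |  428,-191, 37 |  446,-231,  1 |  443,-242, -2
```

The depth map puts the shut fingertips at z≈74, right above the knob, even though the pose reads 45. So they closed over the knob instead of around it. I'll raise the gripper clear and measure the tip offset properly.

```bash
python3 -m handwheel '1 0 0 -0.3 0 0 0;1 0 0 -0.3 0 0 0;1 0 0 -0.3 0 0 0' 40
python3 - <<'E'
from h import *
st();c=optics.capture('side');crop(c,290,130,390,205,'s7.png')
t=optics.capture('top')
s=c;d=s["depth"]
for y in range(160,196,3):
    row=[]
    for x in range(336,370,3):
        dd=d[y,x];o,v=ray(s,(float(x),float(y)));v=v/(s["R"][2]@v);p=o+v*dd
        row.append("%4d,%4d,%3d"%tuple(p) if dd>0 else "  -  ")
    print(y," | ".join(row))
print((proj(s,monitor.sense()["eef_pos"])-[290,130])*8)
E
```

```text
t: 5.75
eef_pos: [467.6, -175.3, 123.5]
tcp_rot: [-3.134, -0.004, -1.448]
force: [1.0, -0.1, -0.3]
width: 0.6
t 5.75 p [ 467.6 -175.3  123.5] rot [-3.134 -0.004 -1.448] F [ 1.  -0.1 -0.3] w 0.6 q [-0.38  0.24  1.83 -0.    1.06  1.07]
160  592,-248, 69 |  578,-246, 80 |  440, -97,237 |  429, -96,245 |  421, -99,248 |  463,-163,191 |  454,-164,197 |  446,-166,201 |  448,-183,192 |  568,-354, 36 |  574,-377, 21 |  570,-389, 18
163  589,-247, 60 |  579,-249, 65 |  567,-250, 73 |  555,-250, 80 |  421,-100,238 |  462,-164,181 |  452,-164,187 |  448,-172,186 |  557,-327, 43 |  560,-346, 32 |  554,-354, 32 |  558,-376, 19
166  591,-251, 44 |  579,-252, 52 |  565,-249, 62 |  557,-254, 65 |  473,-166,162 |  463,-167,168 |  452,-166,176 |  449,-175,173 |  554,-325, 33 |  548,-334, 32 |  544,-345, 30 |  540,-355, 28
169  588,-250, 34 |  577,-251, 41 |  566,-254, 47 |  567,-269, 39 |  568,-285, 31 |  551,-280, 44 |  451,-167,165 |  450,-179,160 |  544,-316, 31 |  538,-324, 31 |  527,-324, 39 |  522,-333, 38
172  574,-236, 37 |  572,-247, 34 |  562,-251, 38 |  561,-264, 32 |  557,-274, 30 |  547,-
[... 789 characters left out ...]
2,-258, 19 |  507,-267, 18 |  500,-273, 19 |  497,-284, 16 |  489,-290, 18 |  485,-299, 17
187  525,-190, 32 |  523,-202, 27 |  510,-200, 38 |  506,-210, 35 |  473,-182, 74 |  506,-239, 20 |  500,-246, 20 |  497,-257, 18 |  493,-267, 15 |  486,-273, 17 |  487,-289,  8 |  487,-305,  0
190  515,-180, 32 |  509,-187, 33 |  505,-197, 31 |  465,-161, 79 |  462,-172, 75 |  456,-178, 76 |  493,-239, 17 |  485,-245, 19 |  482,-256, 16 |  481,-270,  9 |  483,-288, -1 |  476,-293,  1
193  504,-170, 33 |  493,-171, 41 |  489,-179, 39 |  463,-162, 68 |  458,-170, 67 |  454,-178, 66 |  481,-227, 20 |  477,-237, 17 |  483,-259,  1 |  476,-266,  2 |  471,-274,  2 |  469,-287, -3
[479.93990655 384.3685197 ]
```

View pics/s7.png

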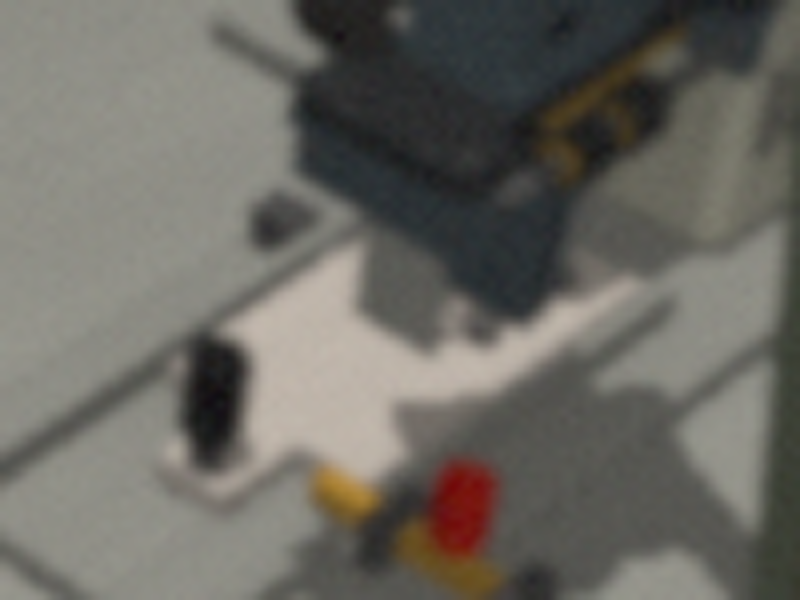

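```bash
python3 -m handwheel '1 0 0 0.29 0 0 0;1 0 0 0.29 0 0 0;1 0 0 0.29 0 0 0;1 0 0 0.29 0 0 0'; python3 -m handwheel '1 0 0 0.01 0 0 0;1 0 0 0.02 0 0 0;1 0 0 0.02 0 0 0'; python3 -m handwheel '1 0 0 0.01 0 0 0;1 0 0 0.02 0 0 0;1 0 0 0.02 0 0 0'
```

```text
t: 6.25
eef_pos: [464.2, -173.9, 46.6]
tcp_rot: [3.139, 0.001, -1.448]
force: [0.1, 0.7, 0.3]
width: 0.6
t: 6.55
eef_pos: [465.0, -174.2, 42.7]
tcp_rot: [-3.141, -0.0, -1.448]
force: [-0.7, 0.0, 0.1]
width: 0.3
t: 6.85
eef_pos: [465.8, -174.3, 40.5]
tcp_rot: [-3.139, -0.001, -1.448]
force: [-4.6, 3.1, 22.2]
width: 0.7
```

Contact on the knob top (z=74) comes at a reading of 40.5. So the real tip sits about 33 mm above the reported TCP z, which agrees with the depth data. I'll build that offset into the helpers.

```bash
cat >> h.py <<'E'
ZO=33.0  # true tip z = reported + ZO
_plan=plan
def plan(p,yaw=None):
    _plan([p[0],p[1],p[2]-ZO],yaw)
E
python3 -m handwheel '1 0 0 -0.05 0 0 0;0 0 0 -0.08 0 0 0;-0.3 0 0 -0.08 0 0 0;-0.3 0 0 -0.08 0 0 0;-0.3 0 0 -0.08 0 0 0;-0.3 0 0 -0.08 0 0 0;-0.3 0 0 -0.08 0 0 0;-0.3 0 0 -0.08 0 0 0'; python3 -c "
from h import *
st();plan([465,-175,46])"
```

```text
t: 7.65
eef_pos: [464.7, -174.1, 57.0]
tcp_rot: [3.141, 0.0, -1.448]
force: [0.0, 0.3, -0.8]
width: 53.6
t 7.65 p [ 464.7 -174.1   57. ] rot [ 3.141  0.    -1.448] F [ 0.   0.3 -0.8] w 53.6 q [-0.38  0.32  1.92 -0.    0.91  1.07]
plan shift [ 0.0036 -0.0008  0.1762] turn [0.0001 0.0001 0.    ] dist 44.0
```

```bash
python3 -m handwheel '-0.3 0 0 0.06 0 0 0;-0.3 0 0 0.1 0 0 0;-0.3 0 0 0.1 0 0 0';python3 -m handwheel '-0.3 0 0 0.04 0 0 0;-0.3 0 0 0.07 0 0 0;-0.3 0 0 0.07 0 0 0'; python3 -m handwheel '1 0 0 0 0 0 0;1 0 0 0 0 0 0;1 0 0 0 0 0 0;1 0 0 0 0 0 0;1 0 0 0 0 0 0;1 0 0 0 0 0 0;1 0 0 0 0 0 0;1 0 0 0 0 0 0' 25
```

```text
t: 7.95
eef_pos: [463.5, -173.7, 30.9]
tcp_rot: [3.138, 0.002, -1.448]
force: [-1.3, -0.6, 1.0]
width: 59.5
t: 8.25
eef_pos: [463.9, -173.8, 13.7]
tcp_rot: [3.139, 0.001, -1.448]
force: [-0.3, 0.5, 0.7]
width: 59.1
t: 9.05
eef_pos: [465.4, -175.9, 15.0]
tcp_rot: [-3.141, -0.003, -1.447]
force: [-1.2, -6.0, -0.3]
width: 23.4
```

```bash
python3 -m handwheel '1 0.008 0 0 0 0 0;1 0.008 0.03 0 0 0 0;1 0.008 0.06 0 0 0 0;1 0.008 0.09 0 0 0 0;1 0.008 0.118 0 0 0 0;1 0.008 0.118 0 0 0 0;1 0.008 0.118 0 0 0 0' ; python3 -c "
from h import *
st();c=optics.capture('side');crop(c,300,160,380,220,'s8.png')"
```

```text
t: 9.75
eef_pos: [435.5, -179.7, 15.0]
tcp_rot: [-3.141, 0.0, -1.448]
force: [1.3, 3.6, 2.8]
width: 23.2
t 9.75 p [ 435.5 -179.7   15. ] rot [-3.141  0.    -1.448] F [1.3 3.6 2.8] w 23.2 q [-0.42  0.34  2.03  0.    0.78  1.03]
```

View pics/s8.png

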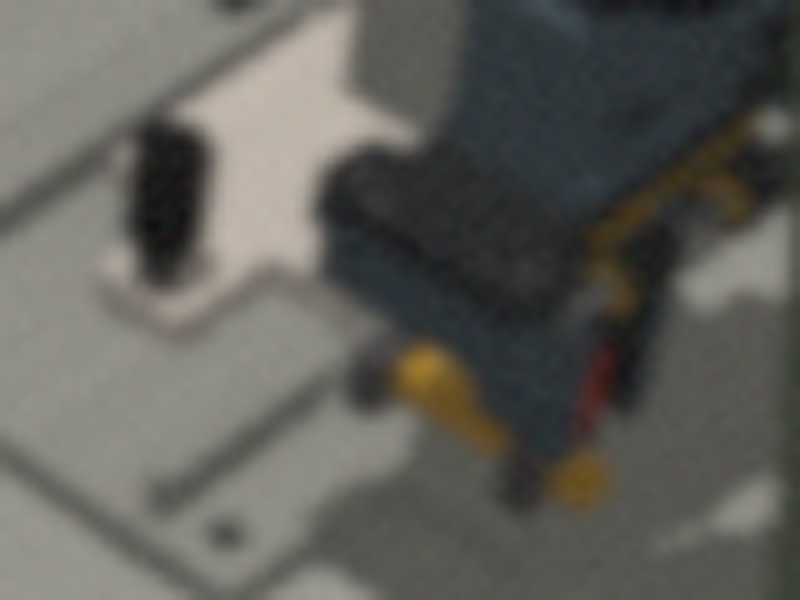

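The bolt is drawn: its tongue has left the carriage slot and the knob moved 30 mm with the grip. I'm releasing it and going to the handle next.

```bash
python3 -m handwheel '-0.3 0 0 0 0 0 0;-0.3 0 0 0 0 0 0;-0.3 0 0 0 0 0 0;-0.3 0 0 -0.1 0 0 0;-0.3 0 0 -0.25 0 0 0;-0.3 0 0 -0.25 0 0 0;-0.3 0 0 -0.25 0 0 0';  python3 -c "
from h import *
st();plan([558,-134.3,104],-1.447)"
```

```text
t: 10.5
eef_pos: [435.9, -180.0, 77.6]
tcp_rot: [-3.141, -0.001, -1.447]
force: [-0.3, -0.2, -0.0]
width: 59.1
t 10.5 p [ 435.9 -180.    77.6] rot [-3.141e+00 -1.000e-03 -1.447e+00] F [-0.3 -0.2 -0. ] w 59.1 q [-0.42  0.25  1.95 -0.    0.94  1.03]
plan shift [-0.1214 -0.5073  0.0269] turn [-0.0003 -0.0003 -0.0001] dist 130.6
```

```bash
python3 -m handwheel '-0.3 -0.121 -0.507 0 0 0 0;-0.3 -0.121 -0.507 0 0 0 0;-0.3 -0.121 -0.507 0 0 0 0;-0.3 -0.121 -0.507 0 0 0 0;-0.3 -0.121 -0.507 0 0 0 0';  python3 -c "
from h import *
st();plan([558,-134.3,54],-1.447)
c=optics.capture('side');crop(c,280,130,380,205,'s9.png')"
```

```text
t: 11.0
eef_pos: [556.4, -133.7, 75.3]
tcp_rot: [3.137, 0.001, -1.447]
force: [-0.8, 0.5, 0.5]
width: 59.3
t 11.0 p [ 556.4 -133.7   75.3] rot [ 3.137e+00  1.000e-03 -1.447e+00] F [-0.8  0.5  0.5] w 59.3 q [-0.26  0.4   1.72 -0.    1.02  1.19]
plan shift [ 0.0035 -0.007   0.2171] turn [0.0014 0.0004 0.0002] dist 54.3
```

View pics/s9.png

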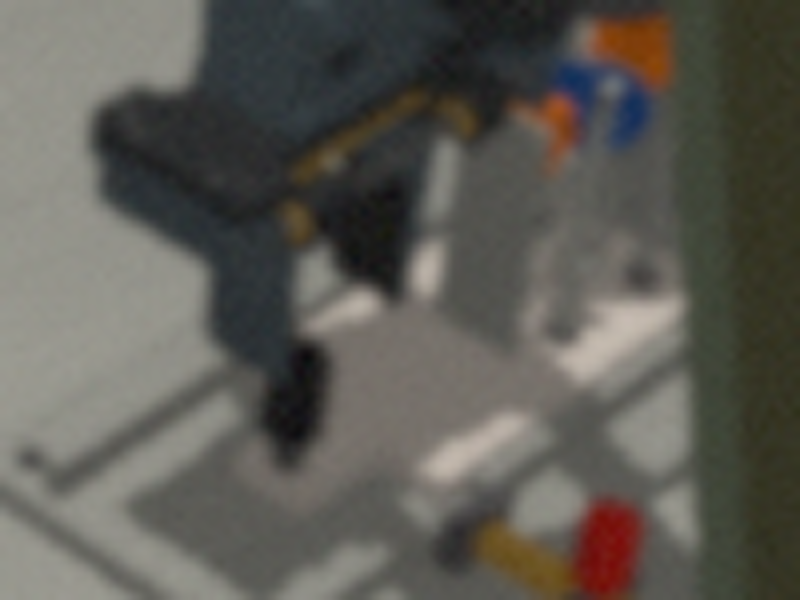

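```bash
python3 -m handwheel '-0.3 0.003 -0.005 0.08 0 0 0;-0.3 0.003 -0.005 0.15 0 0 0;-0.3 0.003 -0.005 0.215 0 0 0;-0.3 0.003 -0.005 0.215 0 0 0;-0.3 0.003 -0.005 0.215 0 0 0';  python3 -m handwheel '1 0 0 0 0 0 0;1 0 0 0 0 0 0;1 0 0 0 0 0 0;1 0 0 0 0 0 0;1 0 0 0 0 0 0;1 0 0 0 0 0 0;1 0 0 0 0 0 0;1 0 0 0 0 0 0' 25
```

```text
t: 11.55
eef_pos: [558.0, -135.2, 23.6]
tcp_rot: [3.14, 0.0, -1.449]
force: [-0.5, -0.4, 0.3]
width: 59.1
t: 12.35
eef_pos: [559.6, -136.2, 24.0]
tcp_rot: [-3.141, -0.003, -1.447]
force: [-0.8, -4.9, 1.4]
width: 25.4
```

```bash
python3 -m handwheel '1 -0.04 0 0 0 0 0;1 -0.08 0 0 0 0 0;1 -0.16 0 0 0 0 0;1 -0.24 0 0 0 0 0;1 -0.34 0 0 0 0 0;1 -0.44 0 0 0 0 0;1 -0.53 0 0 0 0 0;1 -0.58 0 0 0 0 0;1 -0.605 0 0 0 0 0;1 -0.605 0 0 0 0 0' 35;  python3 -c "
from h import *
st()
c=optics.capture('side');crop(c,240,120,400,240,'s10.png');c=optics.capture('top');crop(c,260,130,420,250,'t10.png')"
```

```text
t: 13.35
eef_pos: [540.8, 10.9, 23.9]
tcp_rot: [3.141, -0.009, -1.443]
force: [-0.7, -18.1, 3.6]
width: 25.4
t 13.35 p [540.8  10.9  23.9] rot [ 3.141 -0.009 -1.443] F [ -0.7 -18.1   3.6] w 25.4 q [ 0.01  0.42  1.86 -0.01  0.87  1.46]
```

View pics/s10.png

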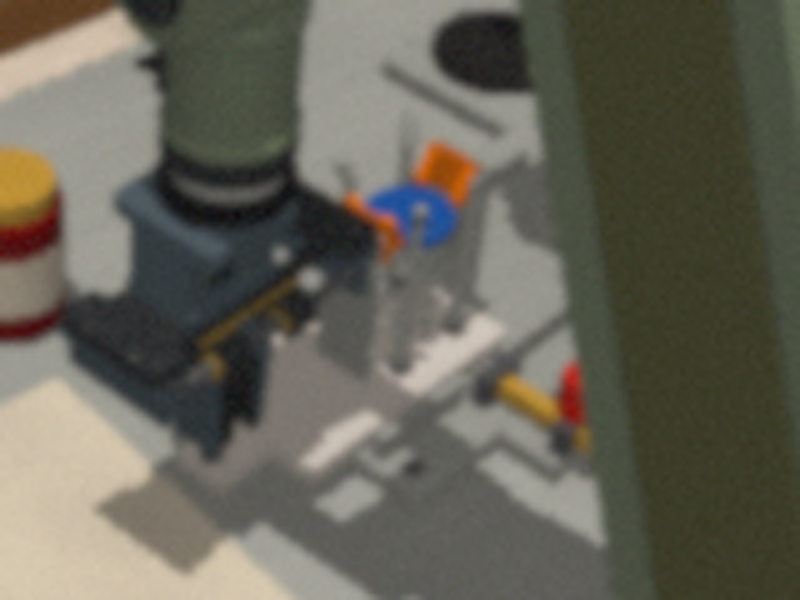

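View pics/t10.png

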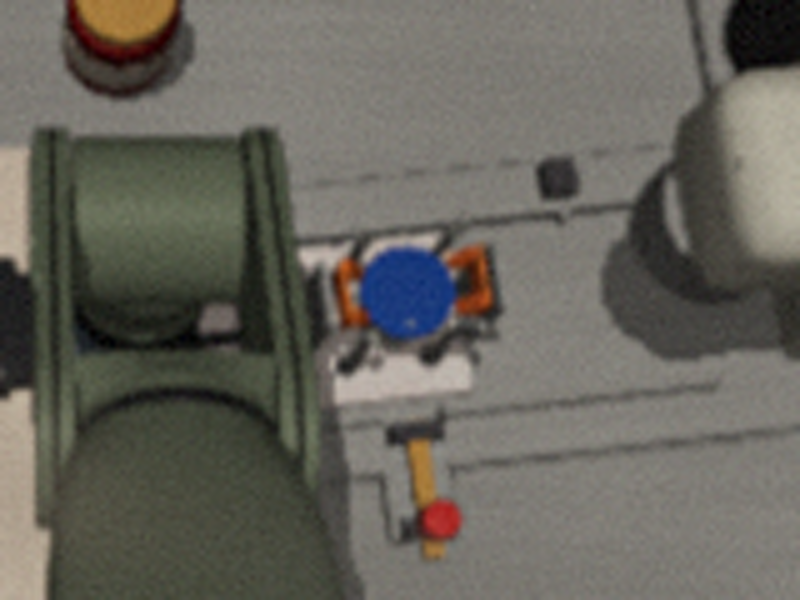

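The carriage is at its out stop (18 N reaction). The blue follower is clear of the head, at about (407,292) in the top crop. I'm releasing, lifting away and measuring the magazine axis.

```bash
python3 -m handwheel '-0.3 0.008 0 0 0 0 0;-0.3 0.008 0 0 0 0 0;-0.3 0.008 0 0 0 0 0;-0.3 0.008 0 0 0 0 0;-0.3 0.008 0 -0.15 0 0 0;-0.3 0.008 0 -0.35 0 0 0;-0.3 0.008 0 -0.5 0 0 0;-0.3 0.008 0 -0.6 0 0 0;-0.3 0.008 0 -0.6 0 0 0;-0.3 0.008 0 -0.6 0 0 0';  python3 - <<'E'
from h import *
st()
P={}
for n in("top","side"):
    c=optics.capture(n);P[n]=c
    for nm,lo,hi,z in(("blue",(108,140,60),(125,255,255),124),("gold",(10,110,90),(28,255,255),15),("red",(0,170,70),(6,255,255),74),("orange",(5,200,120),(12,255,255),125),("black",(0,0,0),(180,255,35),90)):
        for a,ce,s in blobs(c,lo,hi,30,900):print(n,nm,a,ce,s,plane(c,ce,z).round(1))
crop(P["side"],240,110,400,230,'s11.png');crop(P["top"],260,130,420,250,'t11.png')
E
```

```text
t: 14.45
eef_pos: [540.6, 13.7, 173.4]
tcp_rot: [-3.141, 0.0, -1.447]
force: [0.5, 0.1, -0.4]
width: 59.7
t 14.45 p [540.6  13.7 173.4] rot [-3.141  0.    -1.447] F [ 0.5  0.1 -0.4] w 59.7 q [0.   0.27 1.65 0.   1.22 1.45]
top blue 248 [341.  188.1] [332 180  19  18] [ 561.7 -152.2  124. ]
top blue 86 [137.1 340.4] [129 328  15  24] [129.8 413.1 124. ]
top blue 56 [ 59.9 335.8] [ 56 330  10  13] [139.9 623.2 124. ]
top blue 56 [120.4 344.9] [114 337  12  19] [117.8 457.5 124. ]
top blue 189 [ 57.6 363.8] [ 52 343  13  41] [ 68.3 621.4 124. ]
top blue 50 [ 98.7 378.3] [ 88 374  21  10] [ 32.7 508.3 124. ]
top gold 41 [91.9 83.6] [86 78 22 22] [924.8 646.2  15. ]
top gold 378 [230.3 129.3] [220 119  23  22] [774.1 184.2  15. ]
top gold 305 [284.5 128.1] [275 119  21  19] [780.8   7.8  15. ]
top gold 273 [205.5 185.1] [197 176  19  19] [587.4 257.9  15. ]
top gold 51 [465.7 189. ] [461 186  10   7] [ 586.9 -563.9   15. ]
top gold 283 [159.  205.2] [150 196  19  19] [520.6 401.5  15. ]
top gold 54 [343.9 224.1] [341 218   6  14] [ 469.5 -178.7   15. ]
top gold 277 [245.7 230. ] [237 221 
[... 1802 characters left out ...]
 [ 487.9 -854.5   74. ]
side red 74 [240.8 166.9] [232 163  19   8] [739.7  21.   74. ]
side red 60 [355.2 198.2] [352 193   7  12] [ 426.  -165.5   74. ]
side red 253 [170.7 220.2] [158 211  25  17] [662.4 308.6  74. ]
side black 197 [269.4  52.9] [263  41  15  25] [1303.  -520.7   90. ]
side black 46 [287.8 103. ] [275 101  26   5] [ 928.9 -321.2   90. ]
side black 111 [285.9 111.9] [273 106  28  10] [ 885.6 -277.2   90. ]
side black 148 [306.2 123.7] [298 115  20  20] [ 785.  -286.6   90. ]
side black 94 [293.6 152.5] [290 146   8  15] [ 683.8 -146.1   90. ]
side black 63 [282.2 202.1] [280 196   6  13] [525.3  26.7  90. ]
side black 801 [404.6 360.7] [386 339  39  45] [  7.9 117.6  90. ]
```

View pics/s11.png

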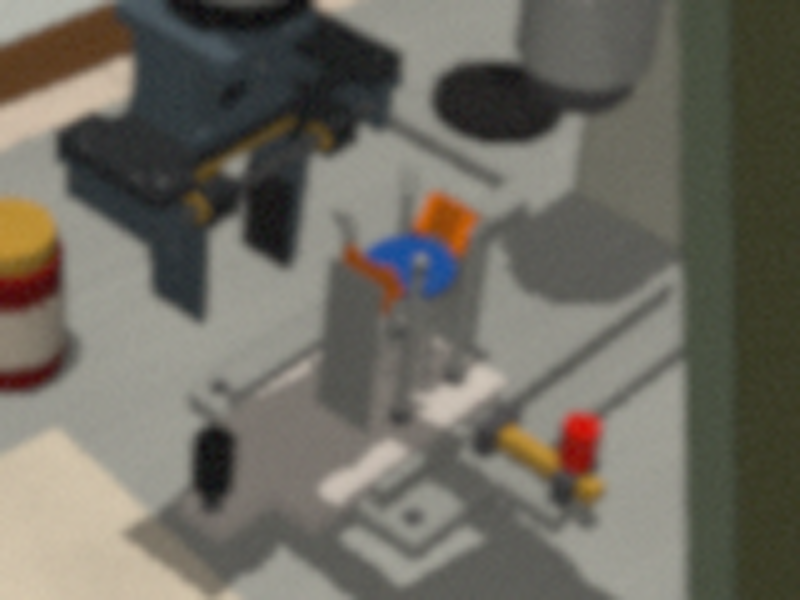

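View pics/t11.png

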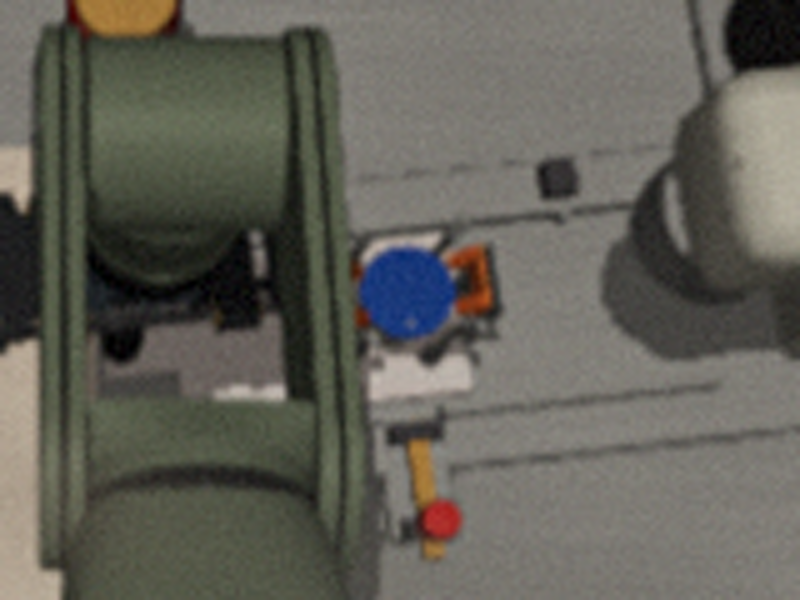

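The top camera puts the magazine axis at (561.7, -152.2). The handle grasp plus 165 mm gives (561.1, -152.8), so they agree. The three lids are still where they were. First I'm picking the nearest one, at (446,127).

```bash
cat >> h.py <<'E'
MAG=np.array([561.4,-152.8])
YP=TH+np.pi
E
python3 -c "
from h import *
plan([446.4,127.2,130],YP)"
```

```text
plan shift [-0.497   0.3134  0.3009] turn [ 0.0007  0.0009 -0.5   ] dist 165.0
```

```bash
python3 -m handwheel '-1 -0.25 0.157 0 0 0 -0.5;-1 -0.497 0.313 0.1 0 0 -0.5;-1 -0.497 0.313 0.2 0 0 -0.5;-1 -0.497 0.313 0.3 0 0 -0.5;-1 -0.497 0.313 0.3 0 0 -0.5;-1 -0.497 0.313 0.3 0 0 -0.5;-1 -0.497 0.313 0.3 0 0 -0.5;-1 -0.497 0.313 0.3 0 0 -0.5;-1 -0.497 0.313 0.3 0 0 -0.5;-1 -0.497 0.313 0.3 0 0 -0.5';python3 -c "
from h import *
st();plan([446.4,127.2,130],YP);plan([446.4,127.2,20],YP)"
```

```text
t: 15.55
eef_pos: [446.6, 126.8, 96.9]
tcp_rot: [3.141, 0.004, 0.059]
force: [-0.9, 0.4, 0.5]
width: 91.4
t 15.55 p [446.6 126.8  96.9] rot [3.141 0.004 0.059] F [-0.9  0.4  0.5] w 91.4 q [ 0.25  0.22  1.93 -0.    0.99  0.19]
plan shift [-0.0008 -0.0016 -0.0004] turn [ 0.0002  0.0011 -0.0206] dist 0.5
plan shift [ 0.0007 -0.0019  0.4396] turn [ 0.0002  0.0011 -0.0206] dist 109.9
```

```bash
python3 -m handwheel '-1 0 0 0.2 0 0 -0.02;-1 0 0 0.38 0 0 -0.02;-1 0 0 0.44 0 0 -0.02;-1 0 0 0.44 0 0 -0.02;-1 0 0 0.44 0 0 -0.02';python3 -m handwheel '-1 0 0 0.03 0 0 0;-1 0 0 0.06 0 0 0;-1 0 0 0.06 0 0 0;-1 0 0 0.06 0 0 0'; python3 -c "
from h import *
st();plan([446.4,127.2,4],YP)
c=optics.capture('side');crop(c,220,200,320,275,'s12.png')"
```

```text
t: 16.05
eef_pos: [447.6, 127.0, -11.9]
tcp_rot: [3.141, 0.001, 0.115]
force: [-0.1, -0.2, -0.6]
width: 91.2
t: 16.45
eef_pos: [448.0, 127.0, -26.3]
tcp_rot: [3.142, -0.0, 0.115]
force: [-0.5, 1.3, 0.4]
width: 91.4
t 16.45 p [448.  127.  -26.3] rot [ 3.142 -0.     0.115] F [-0.5  1.3  0.4] w 91.4 q [ 0.25  0.4   2.08 -0.    0.66  0.14]
plan shift [-0.0063 -0.0014  0.0107] turn [ 0.     -0.0001 -0.0026] dist 3.1
```

View pics/s12.png

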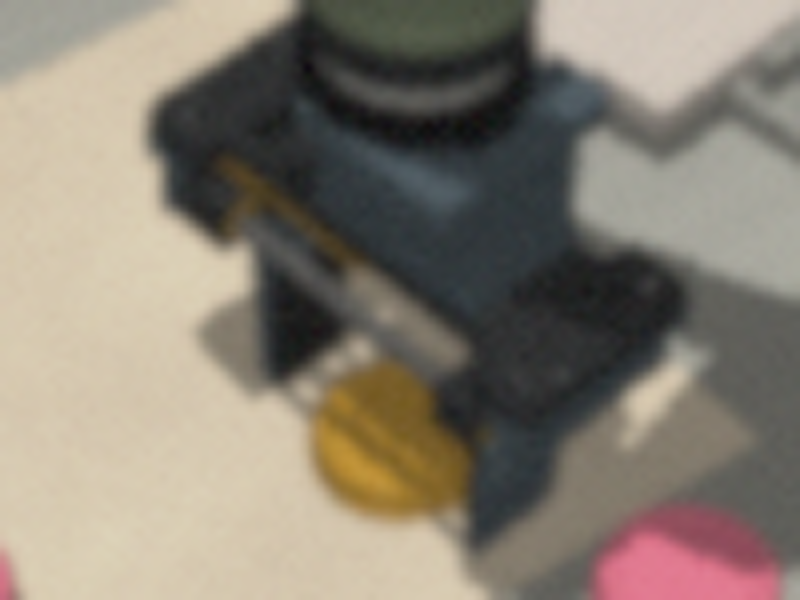

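The fingers stand either side of the lid, just off the paper.

```bash
python3 -m handwheel '-1 -0.005 0 0.01 0 0 0;1 -0.005 0 0.01 0 0 0;1 -0.005 0 0.01 0 0 0;1 -0.005 0 0.01 0 0 0;1 -0.005 0 0.01 0 0 0;1 -0.005 0 0.01 0 0 0;1 -0.005 0 0.01 0 0 0;1 -0.005 0 0.01 0 0 0' 30; python3 -m handwheel '1 0 0 -0.1 0 0 0;1 0 0 -0.3 0 0 0;1 0 0 -0.5 0 0 0;1 0 0 -0.7 0 0 0;1 0 0 -0.8 0 0 0;1 0 0 -0.8 0 0 0;1 0 0 -0.8 0 0 0'; python3 -c "
from h import *
st();plan([*MAG,210],YP)
c=optics.capture('side');crop(c,220,160,320,235,'s13.png')"
```

```text
t: 17.3
eef_pos: [446.9, 126.9, -28.9]
tcp_rot: [3.142, -0.0, 0.115]
force: [1.1, -0.8, 0.2]
width: 62.1
t: 18.0
eef_pos: [446.2, 126.8, 170.8]
tcp_rot: [3.141, 0.0, 0.115]
force: [0.3, -0.1, -0.3]
width: 61.8
t 18.0 p [446.2 126.8 170.8] rot [3.141 0.    0.115] F [ 0.3 -0.1 -0.3] w 61.8 q [ 0.25  0.15  1.82 -0.    1.17  0.14]
plan shift [ 0.3291  1.1639 -0.0248] turn [ 0.      0.0001 -0.0026] dist 302.4
```

View pics/s13.png

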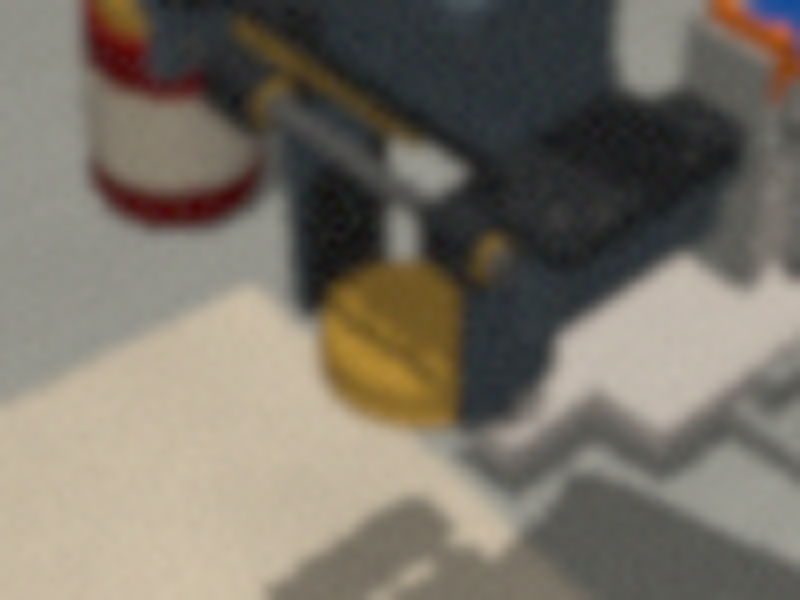

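```bash
python3 -m handwheel '1 0.05 0.15 -0.02 0 0 0;1 0.1 0.35 -0.02 0 0 0;1 0.16 0.55 -0.02 0 0 0;1 0.22 0.75 -0.02 0 0 0;1 0.26 0.9 -0.02 0 0 0;1 0.26 0.9 -0.02 0 0 0;1 0.26 0.9 -0.02 0 0 0'; python3 -c "
from h import *
st();plan([*MAG,210],YP)"
```

```text
t: 18.75
eef_pos: [535.9, -89.6, 173.6]
tcp_rot: [-3.14, 0.005, 0.113]
force: [-0.3, 0.5, -0.8]
width: 62.2
t 18.75 p [535.9 -89.6 173.6] rot [-3.14   0.005  0.113] F [-0.3  0.5 -0.8] w 62.2 q [-0.19  0.28  1.64  0.    1.23 -0.3 ]
plan shift [ 0.0728  0.2628 -0.0144] turn [-0.0006  0.0015 -0.0034] dist 68.3
```

```bash
python3 -m handwheel '1 0.036 0.13 0 0 0 -0.0035;1 0.073 0.25 0 0 0 -0.0035;1 0.073 0.263 0 0 0 -0.0035;1 0.073 0.263 0 0 0 -0.0035;1 0.073 0.263 0 0 0 -0.0035'
python3 - <<'E'
from h import *
st();plan([*MAG,175],YP)
s=optics.capture('side');crop(s,270,100,370,175,'s14.png')
t=optics.capture('top');crop(t,290,140,390,215,'t14.png')
for nm,c in(("side",s),("top",t)):
  for a,ce,b in blobs(c,(10,110,60),(28,255,255),40,900):
    if 290<ce[0]<370: print(nm,a,ce,b,plane(c,ce,215).round(1))
E
```

```text
t: 19.25
eef_pos: [561.9, -150.6, 175.5]
tcp_rot: [-3.14, 0.002, 0.128]
force: [0.1, -0.0, -0.5]
width: 62.4
t 19.25 p [ 561.9 -150.6  175.5] rot [-3.14e+00  2.00e-03  1.28e-01] F [ 0.1 -0.  -0.5] w 62.4 q [-0.28  0.33  1.56  0.    1.25 -0.41]
plan shift [-0.0027  0.0087  0.1338] turn [-0.0004  0.0005  0.0013] dist 33.5
side 48 [314.4 106.6] [308 102  16   9] [ 705.6 -240.   215. ]
side 332 [324.4 142.8] [314 131  22  30] [ 544.8 -134.8  215. ]
side 40 [314.2 164.2] [309 159  10  13] [489.5 -47.5 215. ]
side 64 [345.2 199.7] [339 195  13  10] [341.6 -16.8 215. ]
top 46 [337.5 180.4] [335 174   6  14] [ 564.4 -126.4  215. ]
```

View pics/s14.png

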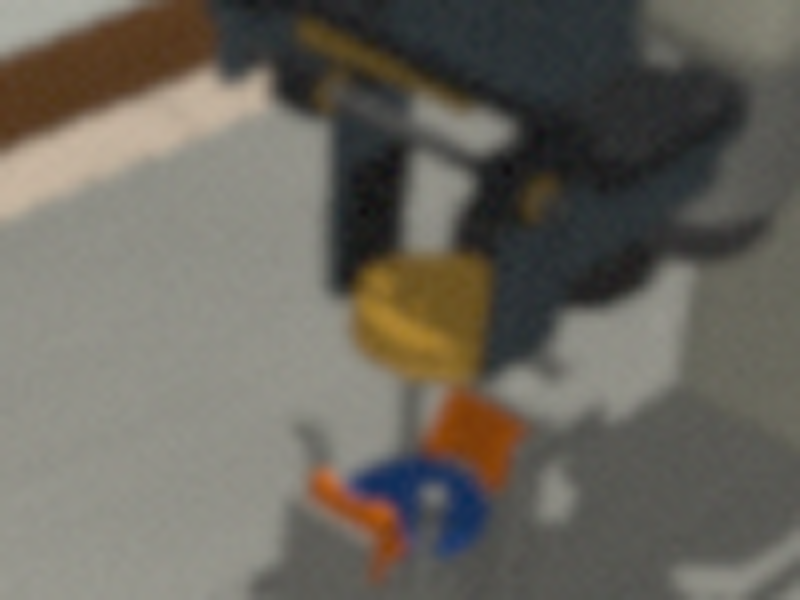

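View pics/t14.png

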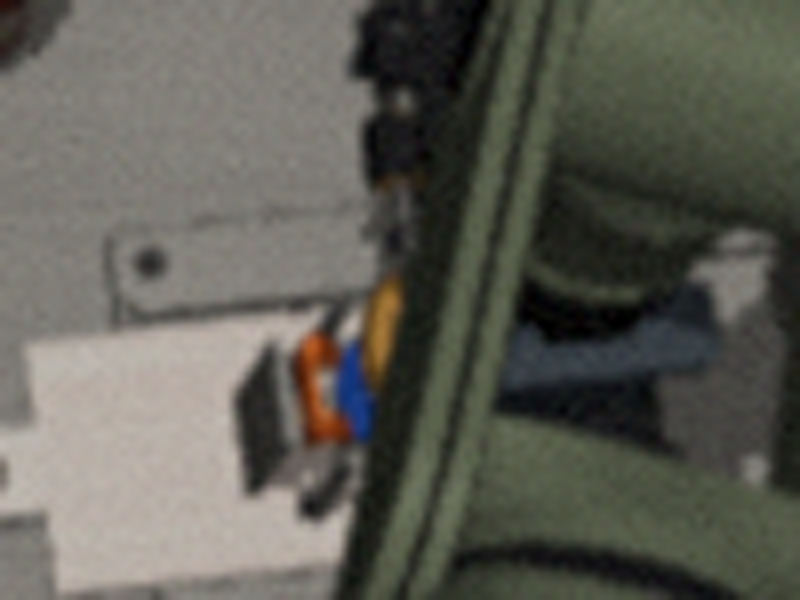

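The lid hangs over the blue follower. Its left edge in the top view (col 335, giving y≈-120) is where it should be. I'm lowering it between the rods while watching the force.

```bash
python3 -m handwheel '1 -0.002 0.007 0.08 0 0 0;1 -0.002 0.007 0.13 0 0 0;1 -0.002 0.007 0.13 0 0 0;1 -0.002 0.007 0.13 0 0 0'; python3 -m handwheel '1 0 0 0.02 0 0 0;1 0 0 0.04 0 0 0;1 0 0 0.05 0 0 0;1 0 0 0.05 0 0 0';python3 -c "
from h import *
st();plan([*MAG,162],YP)"
```

```text
t: 19.75
eef_pos: [562.4, -153.7, 143.6]
tcp_rot: [-3.141, 0.0, 0.127]
force: [-0.2, 0.1, 0.5]
width: 62.0
t: 20.15
eef_pos: [562.2, -154.1, 130.6]
tcp_rot: [-3.141, 0.001, 0.126]
force: [-0.5, 1.3, 0.5]
width: 61.9
t 20.15 p [ 562.2 -154.1  130.6] rot [-3.141e+00  1.000e-03  1.260e-01] F [-0.5  1.3  0.5] w 61.9 q [-0.29  0.37  1.62 -0.    1.15 -0.41]
plan shift [-0.0027 -0.0056  0.0064] turn [-0.0001  0.0002  0.0008] dist 2.2
```

```bash
python3 -m handwheel '1 -0.002 -0.005 0.02 0 0 0;1 -0.002 -0.005 0.04 0 0 0;1 -0.002 -0.005 0.05 0 0 0;1 -0.002 -0.005 0.05 0 0 0'; python3 -m handwheel '1 0 0 0.02 0 0 0;1 0 0 0.04 0 0 0;1 0 0 0.04 0 0 0';python3 -c "
from h import *
st();plan([*MAG,140],YP)
s=optics.capture('side');crop(s,280,120,360,180,'s15.png')"
```

```text
t: 20.55
eef_pos: [561.8, -153.0, 118.0]
tcp_rot: [-3.141, 0.0, 0.126]
force: [-0.3, -0.7, -0.7]
width: 62.2
t: 20.85
eef_pos: [561.9, -153.0, 107.9]
tcp_rot: [-3.142, 0.0, 0.126]
force: [-0.4, -0.3, -0.2]
width: 62.2
t 20.85 p [ 561.9 -153.   107.9] rot [-3.142  0.     0.126] F [-0.4 -0.3 -0.2] w 62.2 q [-0.29  0.38  1.66 -0.    1.1  -0.41]
plan shift [-0.0017 -0.0011  0.0036] turn [-0.      0.0001  0.0008] dist 1.0
```

View pics/s15.png

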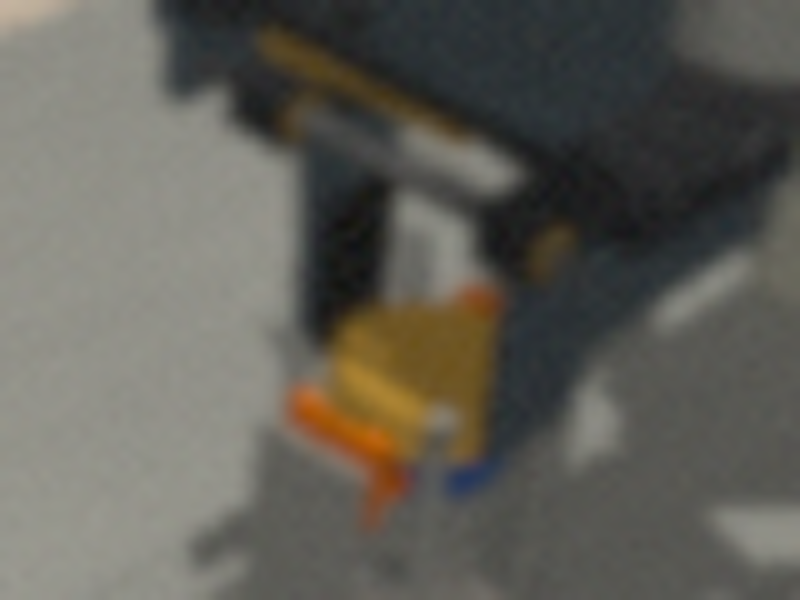

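```bash
python3 -m handwheel '1 -0.001 0 0 0 0 0;1 -0.001 0 0.02 0 0 0;1 -0.001 0 0.04 0 0 0;1 -0.001 0 0.06 0 0 0;1 -0.001 0 0.06 0 0 0' 50; python3 -m handwheel '1 0 0 0.02 0 0 0;1 0 0 0.04 0 0 0;1 0 0 0.04 0 0 0'; python3 -m handwheel '1 0 0 0.01 0 0 0;1 0 0 0.02 0 0 0;1 0 0 0.024 0 0 0;1 0 0 0.024 0 0 0';python3 -c "
from h import *
st();
s=optics.capture('side');crop(s,280,120,360,180,'s16.png')"
```

```text
t: 21.4
eef_pos: [562.5, -153.0, 93.2]
tcp_rot: [3.141, -0.002, 0.126]
force: [3.3, 1.0, 0.3]
width: 61.8
t: 21.7
eef_pos: [562.4, -153.1, 83.5]
tcp_rot: [3.141, -0.002, 0.126]
force: [3.4, -0.6, 1.9]
width: 61.7
t: 22.1
eef_pos: [562.0, -153.1, 77.7]
tcp_rot: [3.141, -0.001, 0.126]
force: [3.1, 0.4, 3.6]
width: 62.0
t 22.1 p [ 562.  -153.1   77.7] rot [ 3.141e+00 -1.000e-03  1.260e-01] F [3.1 0.4 3.6] w 62.0 q [-0.29  0.41  1.7  -0.    1.03 -0.41]
```

View pics/s16.png

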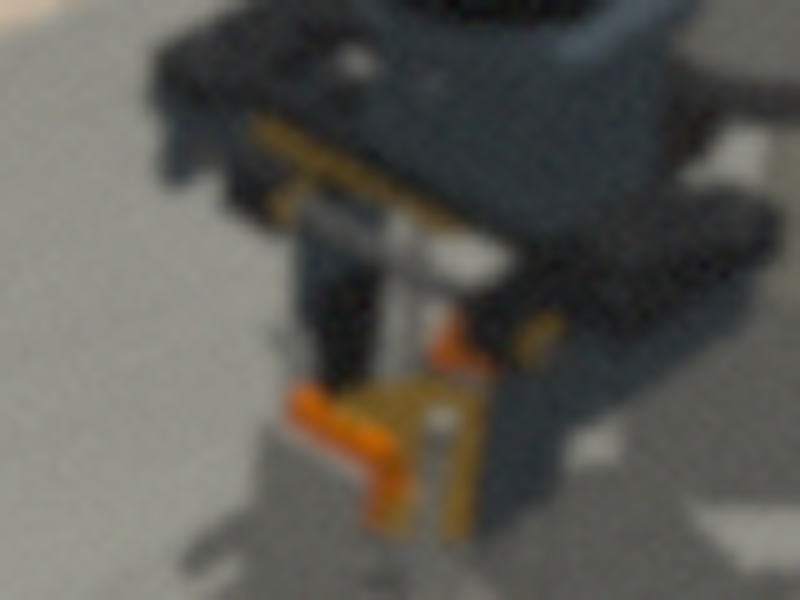

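```bash
python3 -m handwheel '1 0 0 0.006 0 0 0;1 0 0 0.008 0 0 0;1 0 0 0.008 0 0 0'; python3 -m handwheel '0 0 0 0 0 0 0;-1 0 0 0 0 0 0;-1 0 0 0 0 0 0;-1 0 0 0 0 0 0;-1 0 0 0 0 0 0'; python3 -m handwheel '-1 0 0 -0.1 0 0 0;-1 0 0 -0.25 0 0 0;-1 0 0 -0.35 0 0 0;-1 0 0 -0.4 0 0 0;-1 0 0 -0.4 0 0 0';python3 -c "
from h import *
st();
s=optics.capture('side');crop(s,280,120,360,180,'s17.png')"
```

```text
t: 22.45
eef_pos: [561.9, -153.1, 75.7]
tcp_rot: [3.141, -0.001, 0.126]
force: [2.6, 0.1, 4.4]
width: 61.5
t: 22.95
eef_pos: [560.6, -152.8, 74.8]
tcp_rot: [-3.141, 0.002, 0.126]
force: [0.5, -0.2, -0.3]
width: 89.9
t: 23.45
eef_pos: [562.3, -153.3, 176.9]
tcp_rot: [3.14, -0.003, 0.126]
force: [0.9, -0.5, -0.8]
width: 91.4
t 23.45 p [ 562.3 -153.3  176.9] rot [ 3.14e+00 -3.00e-03  1.26e-01] F [ 0.9 -0.5 -0.8] w 91.4 q [-0.29  0.33  1.55 -0.    1.25 -0.41]
```

View pics/s17.png

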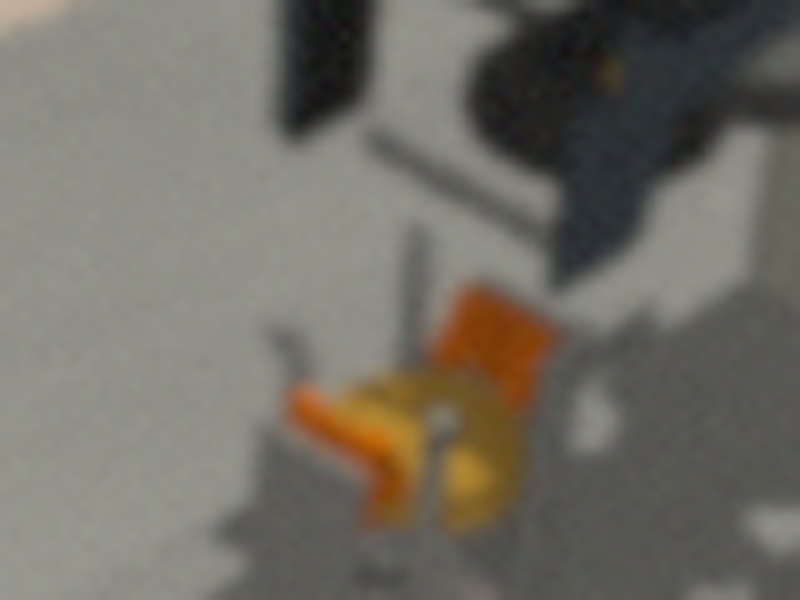

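The first lid sits under the orange prongs, which are back in their resting position. I'm checking its height and the remaining lids before moving on.

Run:
```python
from h import *
t=optics.capture('top');s=optics.capture('side')
for nm,c in(("side",s),("top",t)):
  for a,ce,b in blobs(c,(10,110,60),(28,255,255),40,900):
    p=plane(c,ce,15)
    if 350<p[0]<620 and 90<p[1]<450: print(nm,a,ce,p.round(1))
d=s["depth"]
for cx,cy in((370,410),(490,480),(500,450),(420,385)):
    u=(280+cx/10,120+cy/10);x,y=int(u[0]),int(u[1]);dd=np.median(d[y-1:y+2,x-1:x+2]);o,v=ray(s,u);v=v/(s["R"][2]@v);print((o+v*dd).round(1))
plan([587.4,258.2,213],-1.447)
```

```text
side 312 [201.5 244.5] [583.7 262.9  15. ]
side 399 [166.6 285.6] [517.2 406.3  15. ]
top 276 [205.6 185.1] [587.4 257.6  15. ]
top 283 [159.  205.2] [520.6 401.5  15. ]
[ 577.5 -147.1  122.9]
[ 531.7 -153.5  123. ]
[ 539.  -164.2  124.5]
[ 577.2 -167.   123.5]
plan shift [ 0.3137 -1.617  -0.0239] turn [5.000e-04 1.100e-03 5.008e-01] dist 411.8
```

```bash
python3 -m handwheel '-1 0.03 -0.1 0 0 0 0.1;-1 0.1 -0.3 0 0 0 0.4;-1 0.14 -0.5 0 0 0 0.4;-1 0.16 -0.7 0 0 0 0.4;-1 0.16 -0.85 0 0 0 0.4;-1 0.16 -0.85 0 0 0 0.4;-1 0.16 -0.85 0 0 0 0.4';python3 -c "
from h import *
st();plan([587.4,257.8,120],-1.447)"
```

```text
t: 24.3
eef_pos: [573.2, 64.9, 173.5]
tcp_rot: [3.138, 0.002, -0.885]
force: [-0.0, 0.2, -0.7]
width: 91.2
t 24.3 p [573.2  64.9 173.5] rot [ 3.138e+00  2.000e-03 -8.850e-01] F [-0.   0.2 -0.7] w 91.2 q [0.09 0.33 1.57 0.   1.25 0.98]
plan shift [-0.5606 -0.5337  0.3455] turn [0.0012 0.0004 0.1788] dist 211.9
```

```bash
python3 -m handwheel '-1 -0.14 -0.13 0 0 0 0.179;-1 -0.28 -0.26 0 0 0 0.179;-1 -0.42 -0.4 0.05 0 0 0.179;-1 -0.56 -0.534 0.15 0 0 0.179;-1 -0.56 -0.534 0.25 0 0 0.179;-1 -0.56 -0.534 0.345 0 0 0.179;-1 -0.56 -0.534 0.345 0 0 0.179';python3 -c "
from h import *
st();plan([587.4,257.8,6],-1.447)"
```

```text
t: 25.0
eef_pos: [584.7, 254.8, 83.5]
tcp_rot: [3.13, -0.003, -1.444]
force: [0.3, 0.8, -0.7]
width: 90.9
t 25.0 p [584.7 254.8  83.5] rot [ 3.130e+00 -3.000e-03 -1.444e+00] F [ 0.3  0.8 -0.7] w 90.9 q [ 0.39  0.49  1.54 -0.    1.12  1.84]
plan shift [-0.0119 -0.0171  0.4417] turn [ 0.0036 -0.0011  0.0011] dist 110.5
```

```bash
python3 -m handwheel '-1 0 0 0.1 0 0 0;-1 0 0 0.25 0 0 0;-1 0 0 0.25 0 0 0;-1 0 0 0.25 0 0 0';python3 -c "
from h import *
st();plan([587.4,257.8,3.5],-1.447)"
```

```text
t: 25.4
eef_pos: [588.9, 255.4, 27.2]
tcp_rot: [3.141, -0.0, -1.445]
force: [0.3, 0.3, 1.1]
width: 91.1
t 25.4 p [588.9 255.4  27.2] rot [ 3.141 -0.    -1.445] F [0.3 0.3 1.1] w 91.1 q [ 0.39  0.55  1.61 -0.    0.99  1.84]
plan shift [-0.0104  0.0045  0.2267] turn [ 0.0002 -0.0001  0.0005] dist 56.7
```

```bash
python3 -m handwheel '-1 -0.01 0.004 0.1 0 0 0;-1 -0.01 0.004 0.2 0 0 0;-1 -0.01 0.004 0.224 0 0 0;-1 -0.01 0.004 0.224 0 0 0;-1 -0.01 0.004 0.224 0 0 0';python3 -c "
from h import *
st();plan([587.4,257.8,3.5],-1.447)
s=optics.capture('side');crop(s,150,190,250,265,'s18.png')"
```

```text
t: 25.9
eef_pos: [589.0, 258.6, -27.1]
tcp_rot: [-3.138, 0.001, -1.445]
force: [0.1, 0.6, 0.5]
width: 91.4
t 25.9 p [589.  258.6 -27.1] rot [-3.138e+00  1.000e-03 -1.445e+00] F [0.1 0.6 0.5] w 91.4 q [ 0.4   0.6   1.66 -0.    0.88  1.84]
plan shift [0.0025 0.0068 0.0094] turn [-0.0011  0.0003  0.0006] dist 3.0
```

View pics/s18.png

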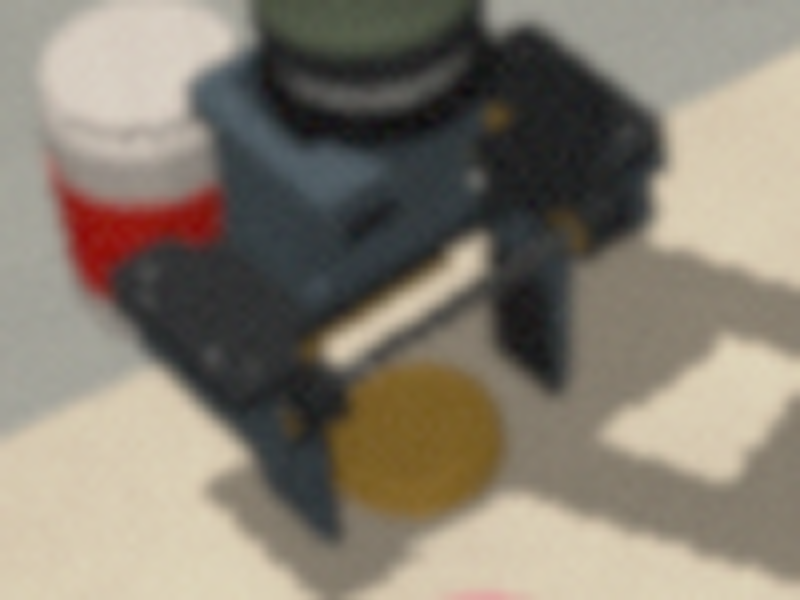

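```bash
python3 -m handwheel '-1 0.002 0.003 0.008 0 0 0;1 0.002 0.003 0.008 0 0 0;1 0.002 0.003 0.008 0 0 0;1 0.002 0.003 0.008 0 0 0;1 0.002 0.003 0.008 0 0 0;1 0.002 0.003 0.008 0 0 0;1 0.002 0.003 0.008 0 0 0;1 0.002 0.003 0.008 0 0 0' 30; python3 -m handwheel '1 0 0 -0.1 0 0 0;1 0 0 -0.3 0 0 0;1 0 0 -0.5 0 0 0;1 0 0 -0.7 0 0 0;1 0 0 -0.84 0 0 0;1 0 0 -0.84 0 0 0;1 0 0 -0.84 0 0 0'; python3 -c "
from h import *
st();plan([*MAG,213],YP)
c=optics.capture('side');crop(c,150,120,250,195,'s19.png')"
```

```text
t: 26.75
eef_pos: [586.8, 257.5, -31.1]
tcp_rot: [-3.141, -0.0, -1.445]
force: [-0.9, 0.6, 0.5]
width: 62.3
t: 27.45
eef_pos: [586.8, 257.5, 179.3]
tcp_rot: [-3.14, 0.0, -1.445]
force: [0.3, 0.5, -1.7]
width: 61.9
t 27.45 p [586.8 257.5 179.3] rot [-3.14   0.    -1.445] F [ 0.3  0.5 -1.7] w 61.9 q [ 0.4   0.42  1.41 -0.    1.31  1.84]
plan shift [ 1.6156  0.3069 -0.0034] turn [-4.000e-04 -3.000e-04 -4.993e-01] dist 411.1
```

View pics/s19.png

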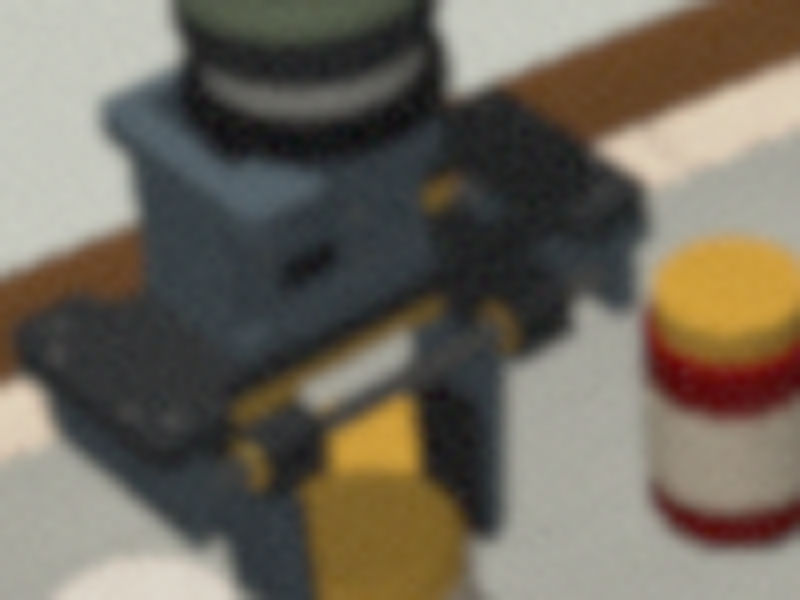

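```bash
python3 -m handwheel '1 0.1 0 0 0 0 0;1 0.25 0.04 0 0 0 -0.1;1 0.42 0.08 0 0 0 -0.15;1 0.6 0.12 0 0 0 -0.2;1 0.78 0.16 0 0 0 -0.25;1 0.9 0.17 0 0 0 -0.3;1 0.9 0.17 0 0 0 -0.35;1 0.9 0.17 0 0 0 -0.4;1 0.9 0.17 0 0 0 -0.4'; python3 -c "
from h import *
st();plan([*MAG,213],YP)"
```

```text
t: 28.4
eef_pos: [571.4, 28.4, 176.3]
tcp_rot: [3.14, 0.005, -0.249]
force: [-0.4, 0.1, -0.0]
width: 62.6
t 28.4 p [571.4  28.4 176.3] rot [ 3.14   0.005 -0.249] F [-0.4  0.1 -0. ] w 62.6 q [ 0.03  0.32  1.57 -0.    1.25  0.28]
plan shift [ 0.1395  0.7123 -0.0145] turn [ 0.0002  0.0015 -0.1186] dist 181.5
```

```bash
python3 -m handwheel '1 0.03 0.15 0 0 0 -0.04;1 0.065 0.33 0 0 0 -0.08;1 0.1 0.5 0 0 0 -0.118;1 0.13 0.65 0 0 0 -0.118;1 0.14 0.712 0 0 0 -0.118;1 0.14 0.712 0 0 0 -0.118;1 0.14 0.712 0 0 0 -0.118;1 0.14 0.712 0 0 0 -0.118'; python3 -c "
from h import *
st();plan([*MAG,178],YP);c=optics.capture('side');crop(c,270,100,370,175,'s20.png')"
```

```text
t: 29.2
eef_pos: [561.9, -150.4, 178.3]
tcp_rot: [-3.141, 0.001, 0.118]
force: [0.7, 0.1, -0.7]
width: 62.3
t 29.2 p [ 561.9 -150.4  178.3] rot [-3.141e+00  1.000e-03  1.180e-01] F [ 0.7  0.1 -0.7] w 62.3 q [-0.28  0.33  1.55  0.    1.26 -0.4 ]
plan shift [-0.003   0.0093  0.1333] turn [-0.0003  0.0002 -0.0017] dist 33.4
```

View pics/s20.png

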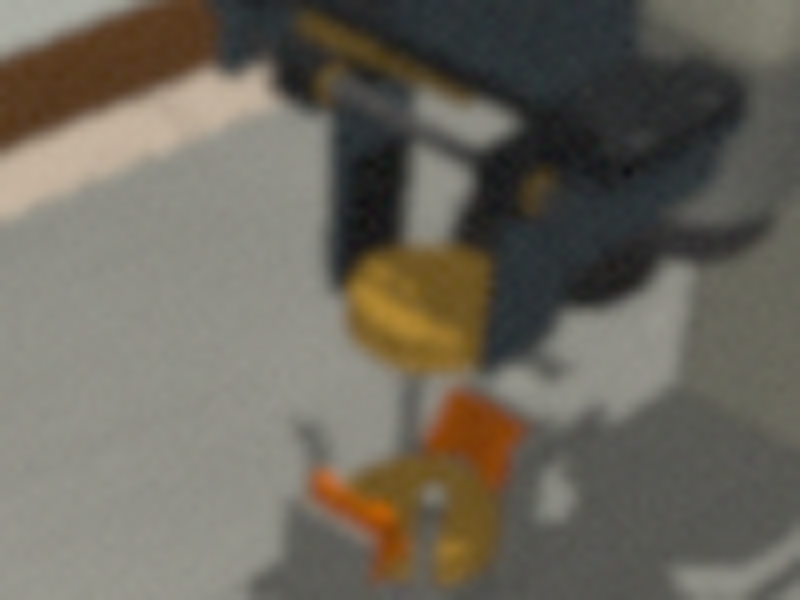

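Same picture as the first time, with lid 1 held below. I'm lowering in steps.

```bash
python3 -m handwheel '1 -0.002 0.005 0.06 0 0 -0.0017;1 -0.002 0.005 0.12 0 0 -0.0017;1 -0.002 0.005 0.133 0 0 -0.0017;1 -0.002 0.005 0.133 0 0 -0.0017'; python3 -c "
from h import *
st();plan([*MAG,165],YP)"; python3 -m handwheel '1 0 0 0.02 0 0 0;1 0 0 0.04 0 0 0;1 0 0 0.06 0 0 0;1 0 0 0.06 0 0 0';python3 -c "
from h import *
st();plan([*MAG,152],YP)"
```

```text
t: 29.65
eef_pos: [561.5, -152.4, 145.3]
tcp_rot: [-3.141, 0.001, 0.123]
force: [0.6, -0.2, -0.4]
width: 62.2
t 29.65 p [ 561.5 -152.4  145.3] rot [-3.141e+00  1.000e-03  1.230e-01] F [ 0.6 -0.2 -0.4] w 62.2 q [-0.28  0.35  1.6   0.    1.18 -0.41]
plan shift [-0.0005  0.0016  0.053 ] turn [-0.0002  0.0003 -0.0001] dist 13.3
t: 30.05
eef_pos: [561.1, -153.3, 129.8]
tcp_rot: [-3.141, 0.001, 0.122]
force: [-0.1, 0.1, -0.2]
width: 62.3
t 30.05 p [ 561.1 -153.3  129.8] rot [-3.141e+00  1.000e-03  1.220e-01] F [-0.1  0.1 -0.2] w 62.3 q [-0.29  0.37  1.63 -0.    1.15 -0.41]
plan shift [ 0.0015 -0.0018  0.0431] turn [-0.0002  0.0004 -0.0005] dist 10.8
```

```bash
python3 -m handwheel '1 0.001 -0.001 0.03 0 0 0;1 0.001 -0.001 0.05 0 0 0;1 0.001 -0.001 0.08 0 0 0;1 0.001 -0.001 0.09 0 0 0;1 0.001 -0.001 0.09 0 0 0'; python3 -m handwheel '1 0 0 0.02 0 0 0;1 0 0 0.04 0 0 0;1 0 0 0.06 0 0 0;1 0 0 0.06 0 0 0' 50;python3 -c "
from h import *
st()"
```

```text
t: 30.55
eef_pos: [563.8, -154.3, 108.1]
tcp_rot: [3.139, -0.004, 0.122]
force: [4.0, -3.2, 1.2]
width: 61.8
t: 30.95
eef_pos: [564.1, -154.0, 93.9]
tcp_rot: [3.139, -0.005, 0.122]
force: [5.5, -3.1, 4.4]
width: 62.0
t 30.95 p [ 564.1 -154.    93.9] rot [ 3.139 -0.005  0.122] F [ 5.5 -3.1  4.4] w 62.0 q [-0.29  0.4   1.68 -0.    1.06 -0.41]
```

```bash
python3 -m handwheel '1 0.006 0.004 0 0 0 0;1 0.006 0.004 0.02 0 0 0;1 0.006 0.004 0.04 0 0 0;1 0.006 0.004 0.04 0 0 0' ;python3 -c "
from h import *
st();c=optics.capture('side');crop(c,280,120,360,180,'s21.png')"
```

```text
t: 31.35
eef_pos: [564.0, -154.1, 82.9]
tcp_rot: [3.141, -0.001, 0.122]
force: [3.2, -2.4, 2.4]
width: 61.9
t 31.35 p [ 564.  -154.1   82.9] rot [ 3.141e+00 -1.000e-03  1.220e-01] F [ 3.2 -2.4  2.4] w 61.9 q [-0.29  0.41  1.69  0.    1.04 -0.41]
```

View pics/s21.png

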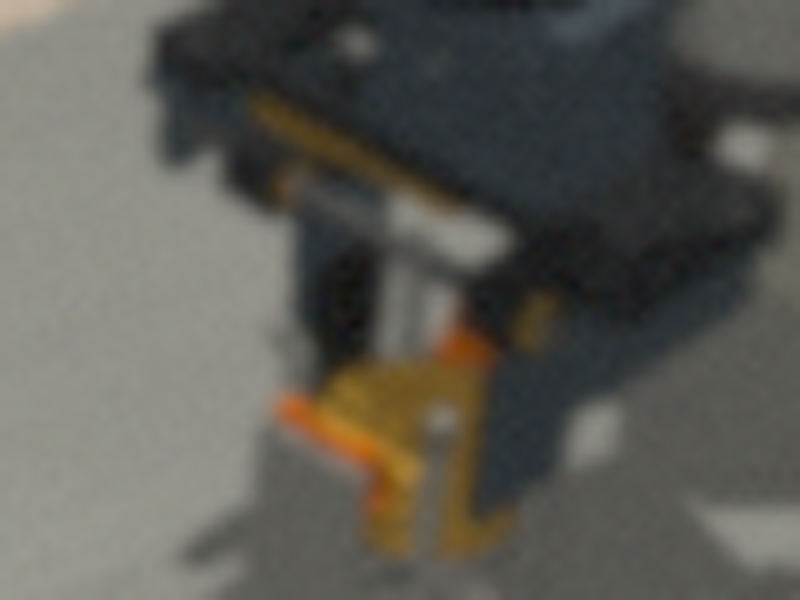

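The catches are spread and the lid is part-way through them. I'm pushing on.

```bash
python3 -m handwheel '1 0 0.003 0.02 0 0 0;1 0 0.003 0.035 0 0 0;1 0 0.003 0.035 0 0 0;1 0 0.003 0.035 0 0 0' ;python3 -c "
from h import *
st();c=optics.capture('side');crop(c,280,120,360,180,'s22.png')"
```

```text
t: 31.8
eef_pos: [564.0, -154.2, 74.6]
tcp_rot: [-3.141, -0.001, 0.122]
force: [2.8, 0.7, 4.3]
width: 61.9
t 31.8 p [ 564.  -154.2   74.6] rot [-3.141e+00 -1.000e-03  1.220e-01] F [2.8 0.7 4.3] w 61.9 q [-0.29  0.42  1.7   0.    1.03 -0.41]
```

View pics/s22.png

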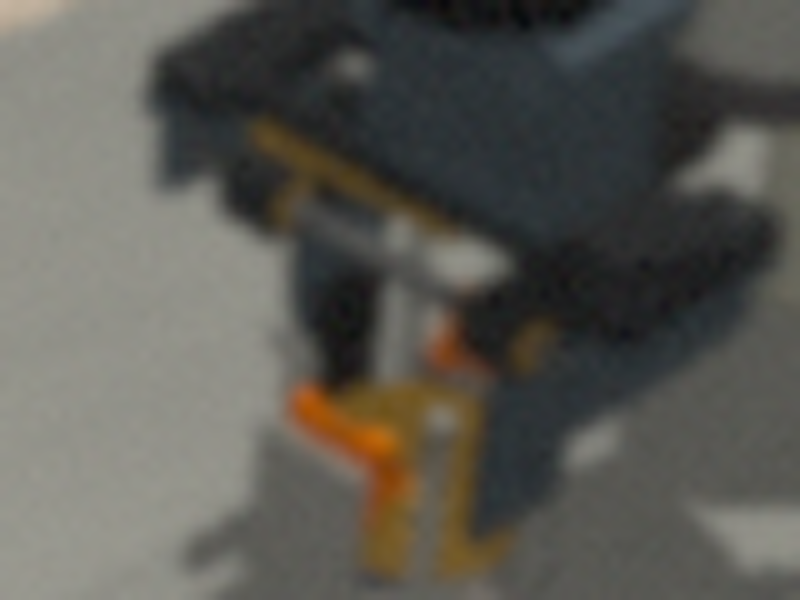

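The catches have snapped back over it. I'm releasing and rising.

```bash
python3 -m handwheel '1 0 0 0.004 0 0 0;1 0 0 0.004 0 0 0;0 0 0 0.004 0 0 0;-1 0 0 0.004 0 0 0;-1 0 0 0.004 0 0 0;-1 0 0 0.004 0 0 0;-1 0 0 0.004 0 0 0'; python3 -m handwheel '-1 0 0 -0.1 0 0 0;-1 0 0 -0.25 0 0 0;-1 0 0 -0.35 0 0 0;-1 0 0 -0.42 0 0 0;-1 0 0 -0.42 0 0 0;-1 0 0 -0.42 0 0 0'
python3 - <<'E'
from h import *
t=optics.capture('top');s=optics.capture('side')
st()
for nm,c in(("side",s),("top",t)):
  for a,ce,b in blobs(c,(10,110,60),(28,255,255),40,900):
    p=plane(c,ce,15)
    if 350<p[0]<620 and 90<p[1]<450: print(nm,a,ce,p.round(1))
d=s["depth"]
for cx,cy in((370,410),(490,480),(500,450),(420,385)):
    u=(280+cx/10,120+cy/10);x,y=int(u[0]),int(u[1]);dd=np.median(d[y-1:y+2,x-1:x+2]);o,v=ray(s,u);v=v/(s["R"][2]@v);print((o+v*dd).round(1))
crop(s,280,120,360,180,'s23.png')
plan([520.6,401.5,213],-1.447)
E
```

```text
t: 32.55
eef_pos: [562.4, -154.5, 72.5]
tcp_rot: [-3.141, 0.002, 0.122]
force: [0.4, 0.7, -0.4]
width: 89.2
t: 33.15
eef_pos: [562.9, -154.6, 177.5]
tcp_rot: [-3.141, 0.001, 0.122]
force: [0.4, 0.2, 0.2]
width: 90.9
t 33.25 p [ 562.5 -154.4  176.6] rot [-3.14e+00  3.00e-03  1.22e-01] F [ 0.5 -1.  -0.4] w 91.1 q [-0.29  0.34  1.55 -0.    1.26 -0.41]
side 398 [166.5 285.6] [517.4 406.5  15. ]
top 281 [159.  205.2] [520.6 401.5  15. ]
[ 577.2 -146.8  123.3]
[ 532.4 -154.3  122.1]
[ 539.6 -164.8  123.8]
[ 576.  -165.7  124.9]
plan shift [ 0.1043 -2.2275 -0.0114] turn [0.0005 0.0011 0.4994] dist 557.5
```

View pics/s23.png

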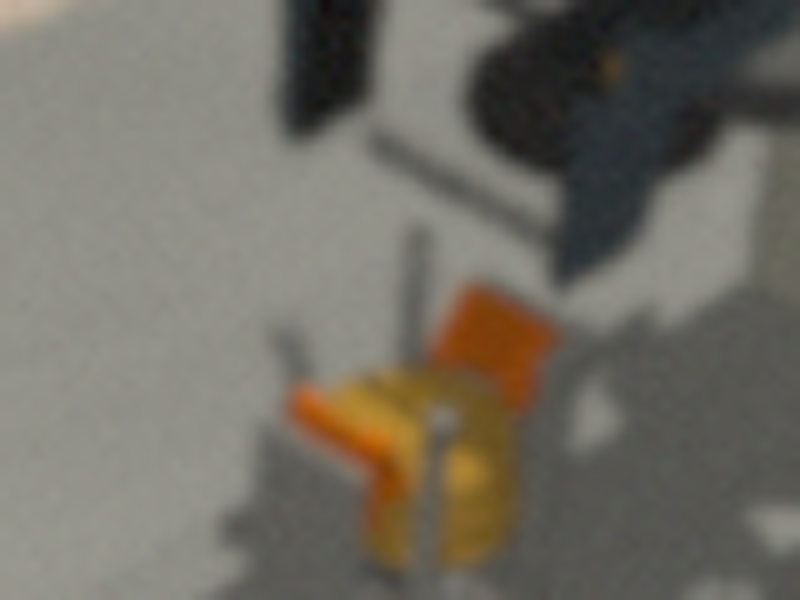

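Two lids are held, with the top at about 123.5 mm. The third lid is unmoved at (520.6, 401.5). I'm heading there without turning.

```bash
python3 -c "
from h import *
plan([520.6,401.5,213],YP)"; python3 -m handwheel '-1 0.005 -0.1 0 0 0 0;-1 0.01 -0.28 0 0 0 0;-1 0.02 -0.47 0 0 0 0;-1 0.03 -0.66 0 0 0 0;-1 0.04 -0.85 0 0 0 0;-1 0.045 -1 0 0 0 0;-1 0.045 -1 0 0 0 0;-1 0.045 -1 0 0 0 0'; python3 -c "
from h import *
plan([520.6,401.5,213],YP)"
```

```text
plan shift [ 0.1043 -2.2275 -0.0114] turn [-0.0004  0.001  -0.0005] dist 557.5
t: 34.05
eef_pos: [543.5, 95.2, 177.1]
tcp_rot: [3.141, 0.002, 0.124]
force: [0.2, -0.2, -0.8]
width: 90.9
plan shift [ 0.0605 -1.2273 -0.013 ] turn [0.0003 0.0008 0.0001] dist 307.2
```

```bash
python3 -m handwheel '-1 0.005 -0.1 0 0 0 0;-1 0.01 -0.28 0 0 0 0;-1 0.02 -0.47 0 0 0 0;-1 0.03 -0.66 0 0 0 0;-1 0.04 -0.85 0 0 0 0;-1 0.05 -1 0 0 0 0;-1 0.05 -1 0.1 0 0 0;-1 0.05 -1 0.3 0 0 0;-1 0.05 -1 0.3 0 0 0'; python3 -c "
from h import *
plan([520.6,401.5,120],YP)"
```

```text
t: 34.95
eef_pos: [522.2, 340.2, 96.1]
tcp_rot: [3.134, 0.014, 0.121]
force: [-0.5, -1.0, 0.1]
width: 91.1
plan shift [ 0.0238 -0.2444  0.0343] turn [ 0.0023  0.0045 -0.0009] dist 62.0
```

```bash
python3 -m handwheel '-1 0.01 -0.1 0 0 0 0;-1 0.02 -0.24 0 0 0 0;-1 0.02 -0.243 0.1 0 0 0;-1 0.02 -0.243 0.2 0 0 0;-1 0.02 -0.243 0.2 0 0 0;-1 0.02 -0.243 0.2 0 0 0'; python3 -c "
from h import *
st();plan([520.6,401.5,3.5],YP)"
```

```text
t: 35.55
eef_pos: [525.0, 404.8, 54.6]
tcp_rot: [-3.141, -0.001, 0.121]
force: [0.4, -0.7, 0.3]
width: 91.2
t 35.55 p [525.  404.8  54.6] rot [-3.141e+00 -1.000e-03  1.210e-01] F [ 0.4 -0.7  0.3] w 91.2 q [ 0.64  0.55  1.52 -0.    1.07  0.52]
plan shift [-0.0195  0.0111  0.3362] turn [-0.0001 -0.0003 -0.001 ] dist 84.2
```

```bash
python3 -m handwheel '-1 -0.02 0.011 0.1 0 0 0;-1 -0.02 0.011 0.25 0 0 0;-1 -0.02 0.011 0.3 0 0 0;-1 -0.02 0.011 0.335 0 0 0;-1 -0.02 0.011 0.335 0 0 0;-1 -0.02 0.011 0.335 0 0 0'; python3 -c "
from h import *
st();plan([520.6,401.5,3],YP)
s=optics.capture('side');crop(s,120,230,220,305,'s24.png')"
```

```text
t: 36.15
eef_pos: [520.5, 402.8, -28.8]
tcp_rot: [-3.14, -0.003, 0.122]
force: [-0.1, -0.1, -0.6]
width: 91.2
t 36.15 p [520.5 402.8 -28.8] rot [-3.14e+00 -3.00e-03  1.22e-01] F [-0.1 -0.1 -0.6] w 91.2 q [ 0.64  0.63  1.62 -0.    0.89  0.52]
plan shift [-0.0002  0.0052  0.0047] turn [-0.0004 -0.0008 -0.0006] dist 1.8
```

View pics/s24.png

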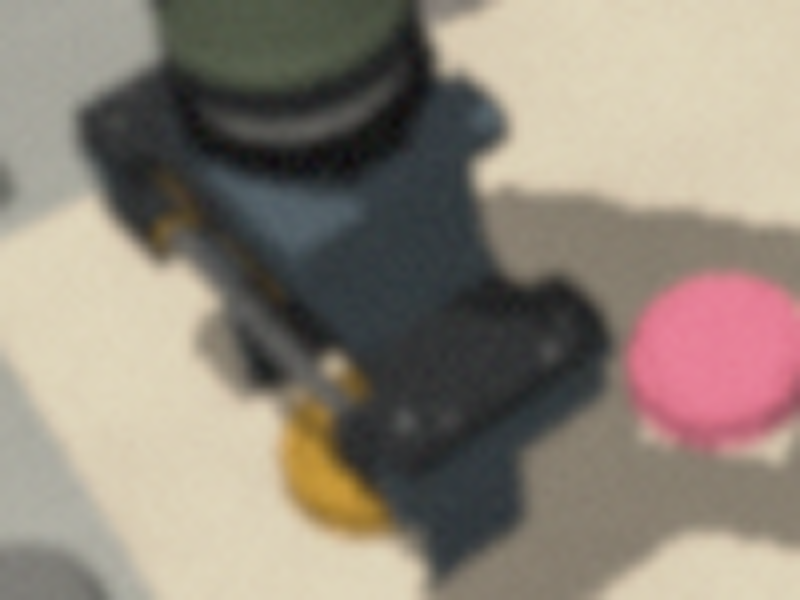

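```bash
python3 -m handwheel '-1 0 0.004 0.005 0 0 0;1 0 0.004 0.005 0 0 0;1 0 0.004 0.005 0 0 0;1 0 0.004 0.005 0 0 0;1 0 0.004 0.005 0 0 0;1 0 0.004 0.005 0 0 0;1 0 0.004 0.005 0 0 0;1 0 0.004 0.005 0 0 0' 30; python3 -m handwheel '1 0 0 -0.1 0 0 0;1 0 0 -0.3 0 0 0;1 0 0 -0.5 0 0 0;1 0 0 -0.7 0 0 0;1 0 0 -0.84 0 0 0;1 0 0 -0.84 0 0 0;1 0 0 -0.84 0 0 0'; python3 -c "
from h import *
st();plan([562,-152.8,213],YP)
c=optics.capture('side');crop(c,120,180,220,255,'s25.png')"
```

```text
t: 37.0
eef_pos: [519.5, 401.1, -31.6]
tcp_rot: [-3.142, -0.0, 0.122]
force: [-0.7, 0.2, 0.6]
width: 62.4
t: 37.7
eef_pos: [519.3, 401.1, 178.8]
tcp_rot: [-3.141, -0.001, 0.122]
force: [-0.6, -0.9, -2.0]
width: 62.2
t 37.7 p [519.3 401.1 178.8] rot [-3.141e+00 -1.000e-03  1.220e-01] F [-0.6 -0.9 -2. ] w 62.2 q [ 0.64  0.45  1.37 -0.    1.33  0.52]
plan shift [-0.1002  2.2198 -0.006 ] turn [-0.0001 -0.0003 -0.0005] dist 555.5
```

View pics/s25.png

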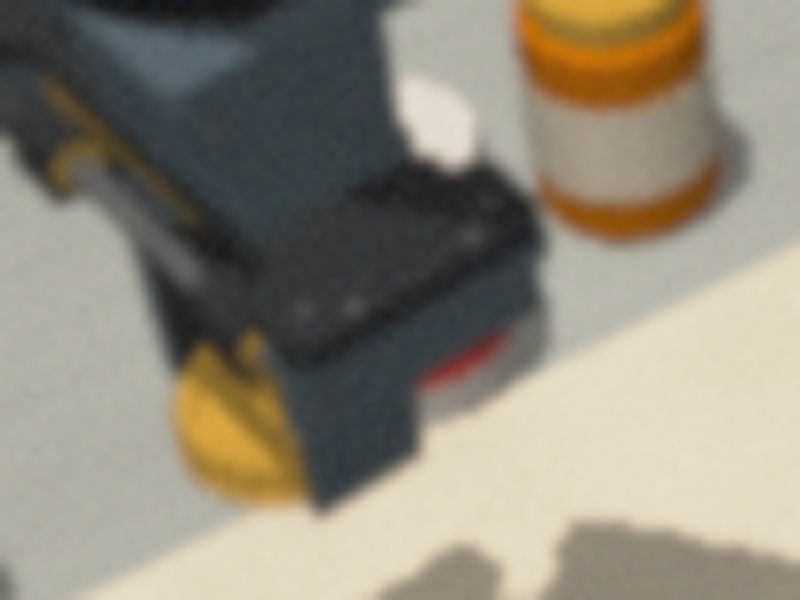

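The third lid is held. I'm carrying it back the same way.

```bash
python3 -m handwheel '1 -0.005 0.1 0 0 0 0;1 -0.01 0.28 0 0 0 0;1 -0.02 0.45 0 0 0 0;1 -0.03 0.63 0 0 0 0;1 -0.04 0.81 0 0 0 0;1 -0.045 0.95 0 0 0 0;1 -0.045 1 0 0 0 0;1 -0.045 1 0 0 0 0'; python3 -c "
from h import *
st();plan([562,-152.8,213],YP)"
```

```text
t: 38.55
eef_pos: [537.9, 150.2, 176.7]
tcp_rot: [3.141, 0.003, 0.119]
force: [0.6, 0.3, 0.0]
width: 62.1
t 38.55 p [537.9 150.2 176.7] rot [3.141e+00 3.000e-03 1.190e-01] F [0.6 0.3 0. ] w 62.1 q [0.25 0.3  1.61 0.   1.24 0.13]
plan shift [-0.0486  1.2148 -0.0127] turn [ 0.0001  0.001  -0.0014] dist 304.0
```

```bash
python3 -m handwheel '1 -0.005 0.1 -0.01 0 0 0;1 -0.01 0.28 -0.01 0 0 0;1 -0.02 0.45 -0.01 0 0 0;1 -0.03 0.63 -0.01 0 0 0;1 -0.035 0.81 -0.01 0 0 0;1 -0.04 0.95 -0.01 0 0 0;1 -0.04 1 -0.01 0 0 0;1 -0.04 1 -0.01 0 0 0'; python3 -c "
from h import *
st();plan([562,-152.8,213],YP)"
```

```text
t: 39.35
eef_pos: [559.4, -97.6, 179.9]
tcp_rot: [-3.14, 0.001, 0.121]
force: [-1.1, 0.1, 0.0]
width: 62.5
t 39.35 p [559.4 -97.6 179.9] rot [-3.14e+00  1.00e-03  1.21e-01] F [-1.1  0.1  0. ] w 62.5 q [-0.19  0.31  1.58  0.    1.25 -0.31]
plan shift [-0.0164  0.2205 -0.0008] turn [-0.0004  0.0003 -0.0009] dist 55.3
```

```bash
python3 -m handwheel '1 -0.008 0.1 0 0 0 0;1 -0.016 0.2 0 0 0 0;1 -0.016 0.22 0 0 0 0;1 -0.016 0.22 0 0 0 0;1 -0.016 0.22 0 0 0 0'; python3 -c "
from h import *
st();plan([562,-152.8,178],YP);c=optics.capture('side');crop(c,270,100,370,175,'s26.png')"
```

```text
t: 39.85
eef_pos: [561.9, -150.9, 180.6]
tcp_rot: [-3.14, 0.0, 0.123]
force: [0.5, -0.5, 0.2]
width: 62.2
t 39.85 p [ 561.9 -150.9  180.6] rot [-3.14   0.     0.123] F [ 0.5 -0.5  0.2] w 62.2 q [-0.28  0.33  1.55  0.    1.26 -0.41]
plan shift [-0.0004  0.0079  0.1424] turn [-0.0004  0.0001 -0.    ] dist 35.6
```

View pics/s26.png

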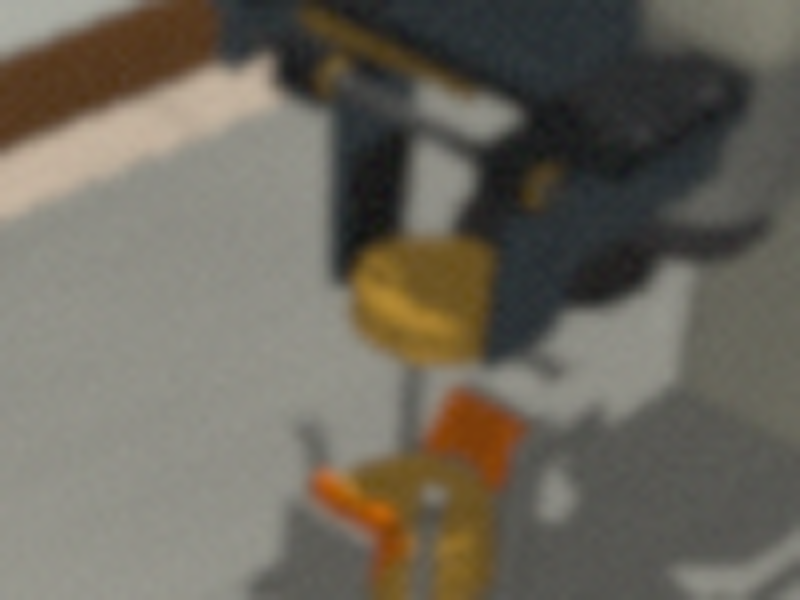

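The lid is level and over the magazine. I'm lowering it.

```bash
python3 -m handwheel '1 0 0.005 0.06 0 0 0;1 0 0.005 0.12 0 0 0;1 0 0.005 0.14 0 0 0;1 0 0.005 0.14 0 0 0'; python3 -m handwheel '1 0 0 0.02 0 0 0;1 0 0 0.04 0 0 0;1 0 0 0.06 0 0 0;1 0 0 0.06 0 0 0';python3 -c "
from h import *
st();plan([562,-152.8,152],YP)"
```

```text
t: 40.3
eef_pos: [561.5, -153.1, 145.2]
tcp_rot: [-3.141, 0.002, 0.123]
force: [-0.4, -0.1, 0.1]
width: 62.0
t: 40.7
eef_pos: [561.5, -154.0, 130.1]
tcp_rot: [-3.141, 0.001, 0.122]
force: [-0.3, -0.7, -0.5]
width: 61.9
t 40.7 p [ 561.5 -154.   130.1] rot [-3.141e+00  1.000e-03  1.220e-01] F [-0.3 -0.7 -0.5] w 61.9 q [-0.29  0.37  1.63 -0.    1.15 -0.41]
plan shift [ 0.0027 -0.0044  0.0443] turn [-0.0001  0.0004 -0.0005] dist 11.2
```

```bash
python3 -m handwheel '1 0.003 -0.002 0.02 0 0 0;1 0.003 -0.002 0.04 0 0 0;1 0.003 -0.002 0.06 0 0 0;1 0.003 -0.002 0.09 0 0 0;1 0.003 -0.002 0.09 0 0 0'; python3 -m handwheel '1 0 0 0.02 0 0 0;1 0 0 0.04 0 0 0;1 0 0 0.06 0 0 0;1 0 0 0.06 0 0 0' 50;python3 -c "
from h import *
st()"
```

```text
t: 41.2
eef_pos: [562.8, -153.9, 107.2]
tcp_rot: [3.141, 0.0, 0.122]
force: [1.2, -1.2, -1.3]
width: 62.4
t: 41.6
eef_pos: [563.6, -153.9, 93.7]
tcp_rot: [3.141, -0.002, 0.122]
force: [2.7, -1.2, 1.2]
width: 61.6
t 41.6 p [ 563.6 -153.9   93.7] rot [ 3.141e+00 -2.000e-03  1.220e-01] F [ 2.7 -1.2  1.2] w 61.6 q [-0.29  0.4   1.67 -0.    1.07 -0.41]
```

```bash
python3 -m handwheel '1 0.003 0.002 0.02 0 0 0;1 0.003 0.002 0.04 0 0 0;1 0.003 0.002 0.055 0 0 0;1 0.003 0.002 0.07 0 0 0;1 0.003 0.002 0.077 0 0 0;1 0.003 0.002 0.077 0 0 0;1 0.003 0.002 0.077 0 0 0' ;python3 -c "
from h import *
st();c=optics.capture('side');crop(c,280,120,360,180,'s27.png')"
```

```text
t: 42.3
eef_pos: [563.8, -154.1, 74.9]
tcp_rot: [3.141, -0.001, 0.122]
force: [-0.4, -0.6, 5.4]
width: 62.2
t 42.3 p [ 563.8 -154.1   74.9] rot [ 3.141e+00 -1.000e-03  1.220e-01] F [-0.4 -0.6  5.4] w 62.2 q [-0.29  0.42  1.7  -0.    1.03 -0.41]
```

View pics/s27.png

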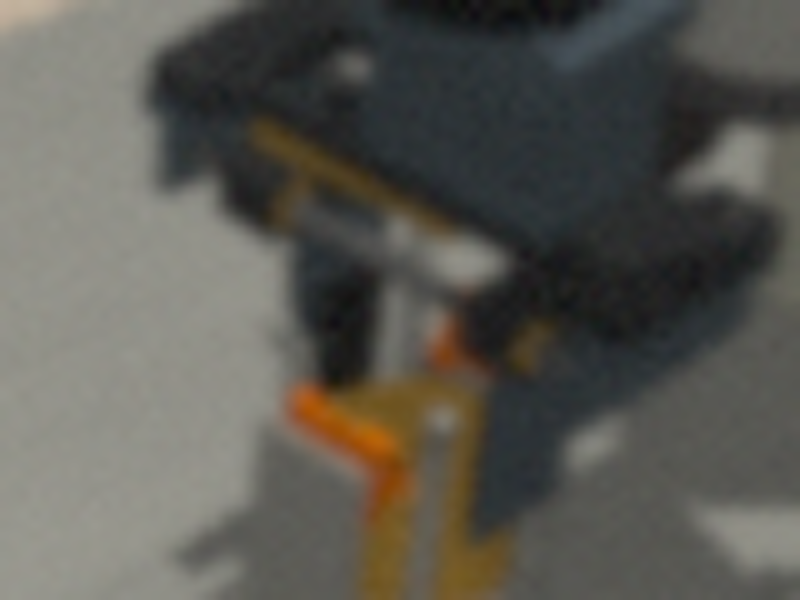

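Snapped again. A little more push, then release and rise. After that I look for any lids left anywhere.

```bash
python3 -m handwheel '1 0 0 0.006 0 0 0;1 0 0 0.006 0 0 0;0 0 0 0.006 0 0 0;-1 0 0 0.006 0 0 0;-1 0 0 0.006 0 0 0;-1 0 0 0.006 0 0 0;-1 0 0 0.006 0 0 0'; python3 -m handwheel '-1 0 0 -0.1 0 0 0;-1 0 0 -0.25 0 0 0;-1 0 0 -0.35 0 0 0;-1 0 -0.2 -0.42 0 0 0;-1 0 -0.4 -0.42 0 0 0;-1 0 -0.55 -0.42 0 0 0;-1 0 -0.55 -0.42 0 0 0'
python3 - <<'E'
from h import *
t=optics.capture('top');s=optics.capture('side')
st()
d=s["depth"]
for cx,cy in((370,410),(490,480),(500,450),(420,385)):
    u=(280+cx/10,120+cy/10);x,y=int(u[0]),int(u[1]);dd=np.median(d[y-1:y+2,x-1:x+2]);o,v=ray(s,u);v=v/(s["R"][2]@v);print((o+v*dd).round(1))
for a,ce,b in blobs(t,(10,110,60),(28,255,255),40,900):print(a,ce,plane(t,ce,123).round(1))
crop(s,280,120,360,180,'s28.png');cv2.imwrite("pics/top28.png",t["img"][:,:,::-1]);cv2.imwrite("pics/side28.png",s["img"][:,:,::-1])
E
```

```text
t: 43.05
eef_pos: [563.0, -153.7, 72.1]
tcp_rot: [-3.141, 0.001, 0.122]
force: [0.4, 0.6, -0.2]
width: 89.8
t: 43.75
eef_pos: [545.6, -13.3, 177.7]
tcp_rot: [-3.14, 0.001, 0.127]
force: [0.8, -0.6, 0.2]
width: 91.4
t 43.85 p [546.5 -17.  177.4] rot [3.141 0.    0.124] F [-0.9  0.5 -0.8] w 91.1 q [-0.05  0.28  1.63 -0.    1.23 -0.18]
[ 575.6 -145.2  125. ]
[ 532.3 -154.2  122.2]
[ 538.7 -163.8  124.9]
[ 576.6 -166.4  124.1]
422 [230.7 130.1] [734.7 174.9 123. ]
263 [284.1 127. ] [746.8  14.7 123. ]
129 [346.9 188.2] [ 561.9 -169.5  123. ]
59 [465.5 188.9] [ 564.9 -513.   123. ]
554 [ 93.6 359.5] [ 79.7 526.7 123. ]
```

View pics/s28.png

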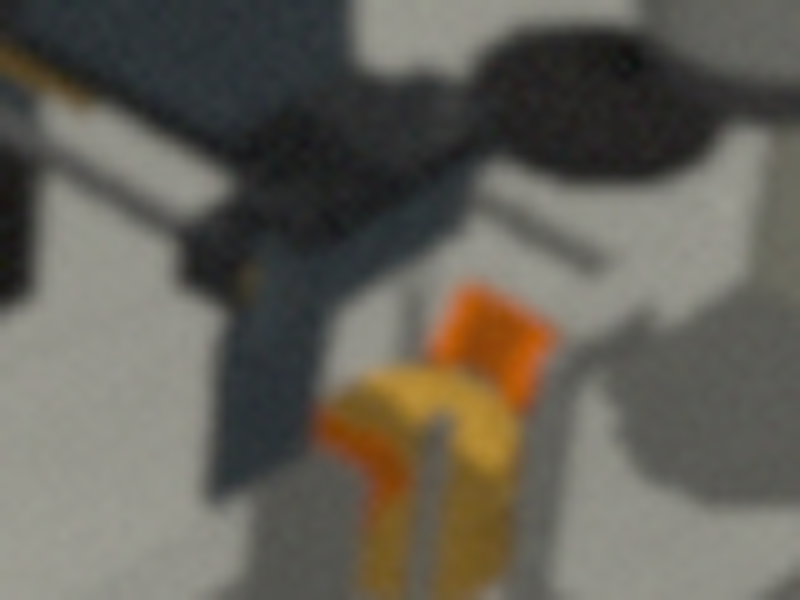

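View pics/top28.png

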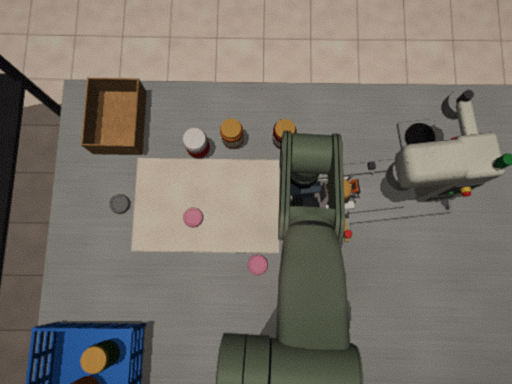

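View pics/side28.png

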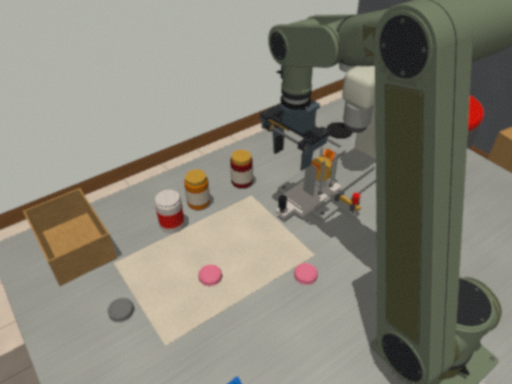

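No gold lids remain on the table, and the top of the stack reads about 124 mm under the catches. Next I grip the handle, with the jaws across the machine's x.

```bash
python3 -c "
from h import *
plan([541,10.7,120],YP)"; python3 -m handwheel '-0.3 -0.008 -0.1 0.05 0 0 0;-0.3 -0.008 -0.113 0.15 0 0 0;-0.3 -0.008 -0.113 0.3 0 0 0;-0.3 -0.008 -0.113 0.36 0 0 0;-0.3 -0.008 -0.113 0.36 0 0 0;-0.3 -0.008 -0.113 0.36 0 0 0'; python3 -c "
from h import *
st();plan([541,10.7,54],YP)
s=optics.capture('side');crop(s,240,140,340,215,'s29.png')"
```

```text
plan shift [-0.0081 -0.1128  0.3617] turn [0.0002 0.0001 0.0001] dist 94.7
t: 44.45
eef_pos: [541.9, 9.3, 87.8]
tcp_rot: [3.141, -0.0, 0.121]
force: [0.6, -1.0, 0.8]
width: 59.3
t 44.45 p [541.9   9.3  87.8] rot [ 3.141 -0.     0.121] F [ 0.6 -1.   0.8] w 59.3 q [-0.    0.34  1.78 -0.    1.02 -0.12]
plan shift [-0.0031 -0.0063  0.267 ] turn [ 0.0001 -0.0001 -0.001 ] dist 66.8
```

View pics/s29.png

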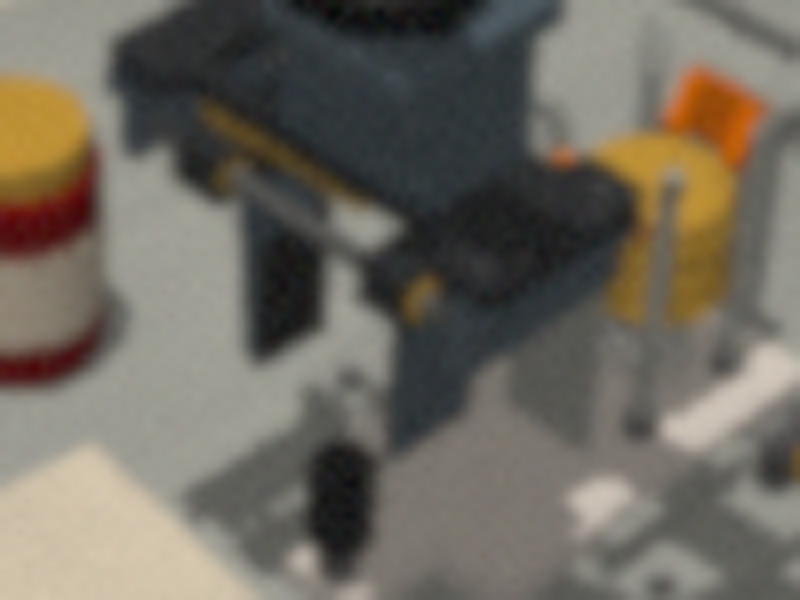

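```bash
python3 -m handwheel '-0.3 -0.003 -0.006 0.1 0 0 0;-0.3 -0.003 -0.006 0.2 0 0 0;-0.3 -0.003 -0.006 0.267 0 0 0;-0.3 -0.003 -0.006 0.267 0 0 0;-0.3 -0.003 -0.006 0.267 0 0 0'; python3 -m handwheel '1 0 0 0 0 0 0;1 0 0 0 0 0 0;1 0 0 0 0 0 0;1 0 0 0 0 0 0;1 0 0 0 0 0 0;1 0 0 0 0 0 0;1 0 0 0 0 0 0;1 0 0 0 0 0 0' 45; python3 -c "
from h import *
st()"
```

```text
t: 45.0
eef_pos: [541.6, 11.4, 22.0]
tcp_rot: [3.141, -0.002, 0.122]
force: [0.1, -0.5, 0.7]
width: 59.6
t: 45.8
eef_pos: [543.3, 12.0, 21.4]
tcp_rot: [3.141, -0.006, 0.122]
force: [4.9, 1.4, -2.0]
width: 25.6
t 45.8 p [543.3  12.   21.4] rot [ 3.141 -0.006  0.122] F [ 4.9  1.4 -2. ] w 25.6 q [ 0.    0.42  1.86  0.    0.86 -0.12]
```

```bash
python3 -m handwheel '1 0.008 0 0 0 0 0;1 0.008 0.05 0 0 0 0;1 0.008 0.12 0 0 0 0;1 0.008 0.2 0 0 0 0;1 0.008 0.28 0 0 0 0;1 0.008 0.36 0 0 0 0;1 0.008 0.43 0 0 0 0;1 0.008 0.49 0 0 0 0;1 0.008 0.54 0 0 0 0;1 0.008 0.55 0 0 0 0'; python3 -c "
from h import *
st()"
```

```text
t: 46.8
eef_pos: [560.7, -125.7, 21.3]
tcp_rot: [3.142, -0.003, 0.12]
force: [5.4, 6.0, 3.3]
width: 25.5
t 46.8 p [ 560.7 -125.7   21.3] rot [ 3.142e+00 -3.000e-03  1.200e-01] F [5.4 6.  3.3] w 25.5 q [-0.24  0.46  1.78  0.    0.89 -0.36]
```

```bash
python3 -m handwheel '1 0.006 0.02 0 0 0 0;1 0.006 0.035 0 0 0 0;1 0.006 0.05 0 0 0 0;1 0.006 0.06 0 0 0 0;1 0.006 0.06 0 0 0 0;1 0.006 0.06 0 0 0 0'; python3 -c "
from h import *
st()"
```

```text
t: 47.4
eef_pos: [562.0, -136.7, 21.3]
tcp_rot: [-3.137, 0.0, 0.121]
force: [1.1, 9.7, 8.3]
width: 25.2
t 47.4 p [ 562.  -136.7   21.3] rot [-3.137  0.     0.121] F [1.1 9.7 8.3] w 25.2 q [-0.26  0.47  1.77  0.01  0.9  -0.38]
```

```bash
python3 -m handwheel '1 0 0.01 0 0 0 0;1 0 0.02 0 0 0 0;1 0 0.02 0 0 0 0;1 0 0.02 0 0 0 0'; python3 -c "
from h import *
st()"
```

```text
t: 47.8
eef_pos: [561.9, -136.5, 21.3]
tcp_rot: [-3.129, 0.001, 0.118]
force: [-0.3, 24.6, 11.1]
width: 24.8
t 47.8 p [ 561.9 -136.5   21.3] rot [-3.129e+00  1.000e-03  1.180e-01] F [-0.3 24.6 11.1] w 24.8 q [-0.27  0.47  1.77  0.01  0.91 -0.39]
```

The carriage is hard against its home stop: 24.6 N with no movement, 149.8 mm travelled. I'm easing off, releasing, and checking with both cameras.

```bash
python3 -m handwheel '1 0 -0.025 0 0 0 0;1 0 -0.025 0 0 0 0;0 0 -0.025 0 0 0 0;-0.3 0 -0.025 0 0 0 0;-0.3 0 -0.025 0 0 0 0;-0.3 0 -0.025 0 0 0 0;-0.3 0 -0.025 -0.1 0 0 0;-0.3 0 -0.025 -0.3 0 0 0;-0.3 0 -0.025 -0.36 0 0 0;-0.3 0 -0.025 -0.36 0 0 0'
python3 - <<'E'
from h import *
st();s=optics.capture('side');t=optics.capture('top');crop(s,270,110,370,185,'s30.png')
for nm,c in(("side",s),("top",t)):
  for k,lo,hi,z in(("black",(0,0,0),(180,255,35),90 if nm=="top" else 70),("red",(0,170,70),(6,255,255),74 if nm=="top" else 60)):
    for a,ce,b in blobs(c,lo,hi,30,100):
      p=plane(c,ce,z)
      if 400<p[0]<620 and -220<p[1]<-90:print(nm,k,a,ce,p.round(1))
p=np.array([435.5,-178.7,0])+35*XM;print(p);plan([p[0],p[1],111],YP)
E
```

```text
t: 48.8
eef_pos: [564.0, -138.7, 113.5]
tcp_rot: [3.139, -0.005, 0.122]
force: [0.0, 0.3, 0.1]
width: 59.0
t 48.8 p [ 564.  -138.7  113.5] rot [ 3.139 -0.005  0.122] F [0.  0.3 0.1] w 59.0 q [-0.26  0.37  1.66 -0.    1.1  -0.38]
side black 59 [316.3 178.9] [ 560.2 -135.1   70. ]
side red 60 [355.2 198.8] [ 433.6 -176.1   60. ]
top black 96 [360.9 208.8] [ 506.8 -216.    90. ]
[ 400.76697492 -183.01473856    0.        ]
plan shift [-0.6593  0.101   0.1286] turn [-0.0001  0.0005 -0.0006] dist 169.8
```

View pics/s30.png

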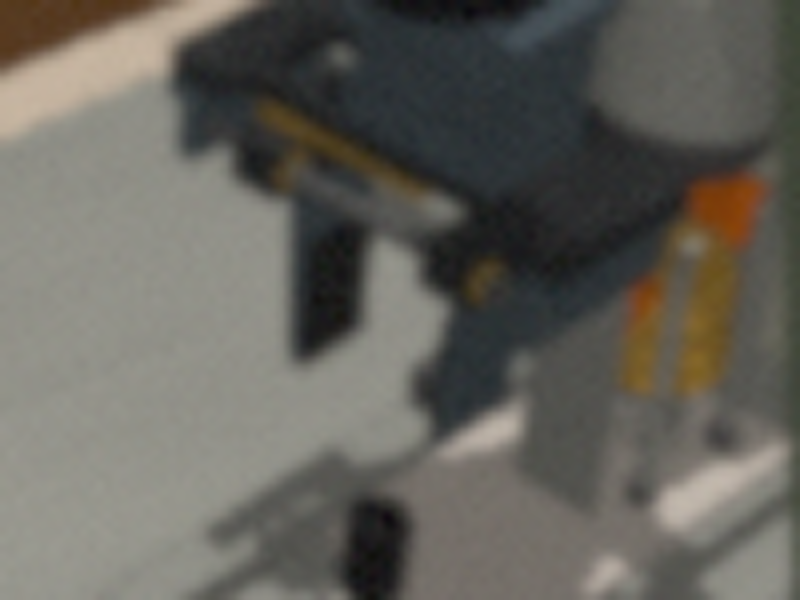

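The handle is back at its initial pixel (316.3,178.9 against 316.1,179.1), so the carriage is home. The lids are stacked level below the head. Now I push the knob back with shut fingers from outside.

```bash
python3 -m handwheel '1 -0.15 0.02 0 0 0 0;1 -0.35 0.05 0 0 0 0;1 -0.53 0.08 0 0 0 0;1 -0.66 0.1 0 0 0 0;1 -0.66 0.1 0 0 0 0;1 -0.66 0.1 0.1 0 0 0;1 -0.66 0.1 0.13 0 0 0;1 -0.66 0.1 0.13 0 0 0;1 -0.66 0.1 0.13 0 0 0' 20; python3 -c "
from h import *
st();plan([400.8,-183,51],YP)"
```

```text
t: 49.8
eef_pos: [402.0, -182.7, 78.0]
tcp_rot: [-3.141, 0.001, 0.123]
force: [0.3, -0.5, -0.4]
width: 0.4
t 49.8 p [ 402.  -182.7   78. ] rot [-3.141e+00  1.000e-03  1.230e-01] F [ 0.3 -0.5 -0.4] w 0.4 q [-0.45  0.21  2.01 -0.    0.92 -0.58]
plan shift [-0.0047  0.0006  0.2401] turn [-0.0001  0.0002 -0.0003] dist 60.0
```

```bash
python3 -m handwheel '1 -0.005 0 0.1 0 0 0;1 -0.005 0 0.2 0 0 0;1 -0.005 0 0.24 0 0 0;1 -0.005 0 0.24 0 0 0;1 -0.005 0 0.24 0 0 0' ; python3 -c "
from h import *
st();plan([439.9,-178.1,51],YP)
s=optics.capture('side');crop(s,310,160,390,220,'s31.png')"
```

```text
t: 50.3
eef_pos: [401.2, -183.3, 19.0]
tcp_rot: [3.141, -0.001, 0.122]
force: [0.3, -0.4, 0.8]
width: 0.6
t 50.3 p [ 401.2 -183.3   19. ] rot [ 3.141e+00 -1.000e-03  1.220e-01] F [ 0.3 -0.4  0.8] w 0.6 q [-0.45  0.29  2.09 -0.    0.76 -0.58]
plan shift [ 0.1562 -0.0019  0.0043] turn [ 0.0003 -0.0004 -0.0004] dist 39.1
```

View pics/s31.png

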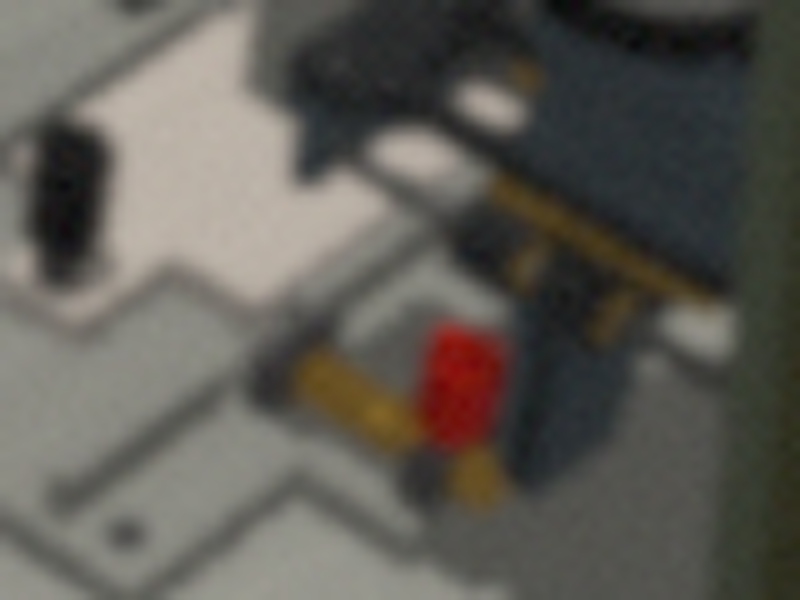

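The shut fingers stand just outside the red knob, level with it. I'm pushing inward.

```bash
python3 -m handwheel '1 0.03 0 0 0 0 0;1 0.06 0 0 0 0 0;1 0.09 0 0 0 0 0;1 0.12 0 0 0 0 0;1 0.14 0 0 0 0 0;1 0.155 0 0 0 0 0;1 0.155 0 0 0 0 0' ; python3 -c "
from h import *
st();plan([439.9,-178.1,51],YP)"; python3 -m handwheel '1 0.01 0 0 0 0 0;1 0.016 0 0 0 0 0;1 0.016 0 0 0 0 0;1 0.016 0 0 0 0 0'
```

```text
t: 51.05
eef_pos: [439.5, -178.2, 18.2]
tcp_rot: [3.141, -0.001, 0.122]
force: [-0.1, -0.5, -0.1]
width: 0.6
t 51.05 p [ 439.5 -178.2   18.2] rot [ 3.141e+00 -1.000e-03  1.220e-01] F [-0.1 -0.5 -0.1] w 0.6 q [-0.41  0.34  2.02  0.    0.79 -0.53]
plan shift [ 0.0016 -0.0003  0.0009] turn [ 0.0001 -0.0002 -0.0004] dist 0.5
t: 51.45
eef_pos: [442.7, -177.8, 18.2]
tcp_rot: [-3.142, 0.0, 0.122]
force: [-0.1, 0.2, -0.2]
width: 0.1
```

```bash
python3 -c "
from h import *
st()
s=optics.capture('side');crop(s,310,160,390,220,'s32.png')
for a,ce,b in blobs(s,(0,170,70),(6,255,255),20,100):print(a,ce,plane(s,ce,60).round(1))"
```

```text
t 51.45 p [ 442.7 -177.8   18.2] rot [-3.142  0.     0.122] F [-0.1  0.2 -0.2] w 0.1 q [-0.41  0.34  2.01  0.    0.79 -0.53]
63 [240.3 166.7] [755.8  12.2  60. ]
22 [345.8 193.3] [ 467.2 -170.7   60. ]
```

View pics/s32.png

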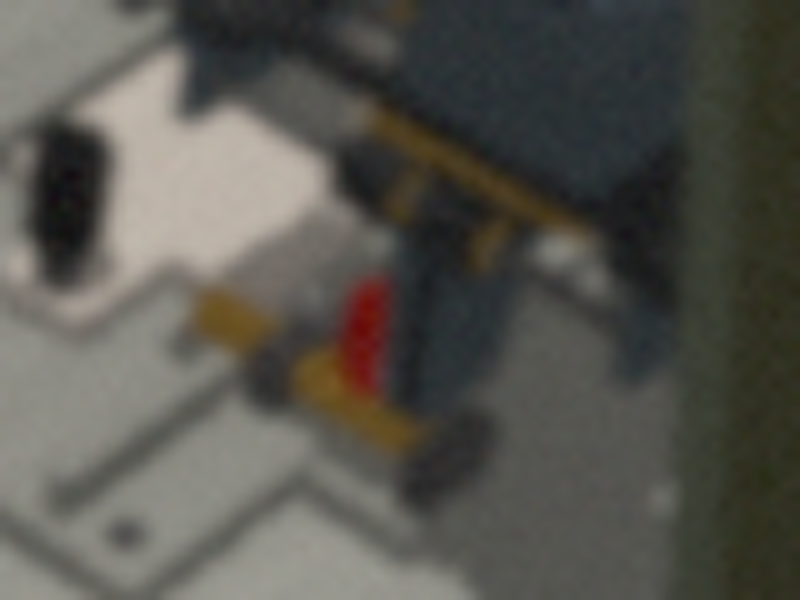

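The bolt is nearly in, and I haven't felt its end stop yet. Pushing on gently.

```bash
python3 -m handwheel '1 0.008 0 0 0 0 0;1 0.014 0 0 0 0 0;1 0.014 0 0 0 0 0' ;  python3 -m handwheel '1 0.008 0 0 0 0 0;1 0.008 0 0 0 0 0;1 0.008 0 0 0 0 0';  python3 -m handwheel '1 0.008 0 0 0 0 0;1 0.008 0 0 0 0 0;1 0.008 0 0 0 0 0'
```

```text
t: 51.8
eef_pos: [443.8, -177.5, 18.1]
tcp_rot: [-3.141, 0.005, 0.123]
force: [-7.0, -3.4, 3.1]
width: 0.3
t: 52.1
eef_pos: [443.8, -177.3, 18.0]
tcp_rot: [-3.141, 0.008, 0.124]
force: [-11.3, -4.8, 7.2]
width: 0.5
t: 52.4
eef_pos: [443.8, -177.3, 18.0]
tcp_rot: [-3.14, 0.012, 0.124]
force: [-16.5, -6.4, 10.1]
width: 0.2
```

The bolt is at its stop: 16 N with no movement. I'm backing off, rising clear and checking.

```bash
python3 -m handwheel '1 -0.05 0 0 0 0 0;1 -0.12 0 0 0 0 0;1 -0.16 0 0 0 0 0;1 -0.16 0 -0.2 0 0 0;1 -0.16 0 -0.4 0 0 0;1 -0.3 0.1 -0.6 0 0 0;1 -0.4 0.2 -0.7 0 0 0;1 -0.4 0.2 -0.7 0 0 0;1 -0.4 0.2 -0.7 0 0 0'
python3 - <<'E'
from h import *
st();s=optics.capture('side');t=optics.capture('top');crop(s,270,110,370,210,'s33.png',(600,600));crop(t,260,110,460,250,'t33.png',(800,560))
for nm,c in(("side",s),("top",t)):
  for k,lo,hi in(("black",(0,0,0),(180,255,35)),("red",(0,170,70),(6,255,255)),("gold",(10,110,90),(28,255,255))):
    for a,ce,b in blobs(c,lo,hi,25,500):
      if 180<ce[0]<370 and 110<ce[1]<240:print(nm,k,a,ce)
E
```

```text
t: 53.3
eef_pos: [357.4, -239.6, 194.3]
tcp_rot: [3.14, -0.003, 0.119]
force: [-0.2, 0.8, -0.3]
width: 0.9
t 53.3 p [ 357.4 -239.6  194.3] rot [ 3.14e+00 -3.00e-03  1.19e-01] F [-0.2  0.8 -0.3] w 0.9 q [-0.62  0.08  1.84  0.    1.22 -0.74]
side black 133 [338.  129.3]
side black 50 [316.1 179. ]
side red 51 [240.5 166.5]
side red 60 [347.1 192.9]
side gold 314 [354.1 143.8]
side gold 257 [240.9 157.4]
side gold 470 [195.5 181.5]
side gold 34 [332.7 191.5]
side gold 66 [345.4 199.6]
side gold 80 [197.4 206.2]
top black 54 [333. 192.]
top red 40 [346.  223.7]
top gold 369 [230.2 129.2]
top gold 310 [284.5 128.2]
top gold 42 [341.8 209.5]
```

View pics/s33.png

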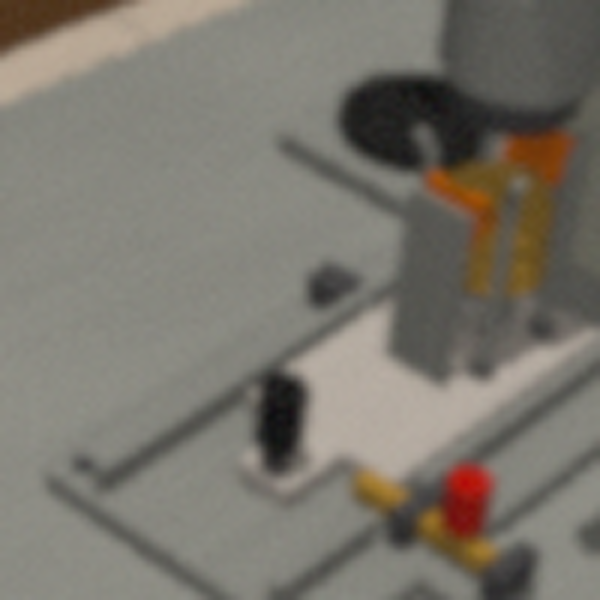

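View pics/t33.png

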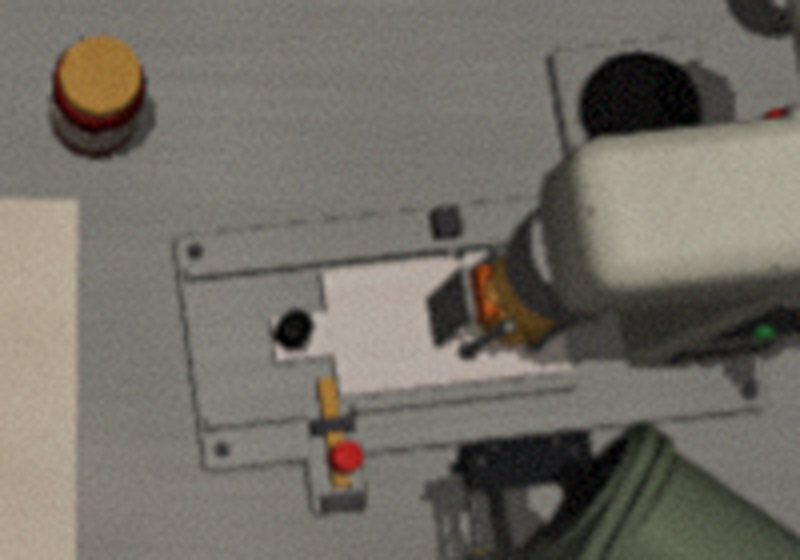

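Handle and knob are pixel-identical to the start views in the top camera, (333,192) and (346,223.7). The three lids sit level under the catches, the jars and tin are unmoved, and the arm is clear. Handing in.

```bash
python3 -c "
from rig import ctrl
print(ctrl.job_done())"
```

```text
the job is handed in; nothing more can be done
None
```

The capper is refilled. I drew the bolt and pulled the carriage fully out, then loaded all three gold lids and pushed the carriage back to its stop. I shot the bolt again and handed the job in at about 53 s.

**Last checks**
- **Carriage and bolt:** the handle and red knob are back at their starting pixels in both views, to within 0.2 px. Each ended against a hard stop, at about 25 N on the carriage and 16 N on the bolt.
- **Lids:** the side view shows three lids stacked level under the closed catches. The stack top measured 122–125 mm when I loaded it, against the 125 mm catches. No gold lids were left on the table.
- **Jars and tin:** both jars' gold caps and the tin's label in the side view were within about 1.5 px of where they started.

**What disagreed**
- **Tool height:** the reported TCP height was about 33 mm lower than the real fingertips. My first two attempts on the bolt therefore closed above the knob, and one later probe pressed its top with about 22 N. I corrected for that offset in every move after that.
- **Magazine axis:** it lay about 2 mm further in x than I measured, so the second and third lids met light side forces of up to about 6 N going in.

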